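Hook the infuser out of the deep dip pot

TASK

Take the hook rod with the blue handle from its stand and use it to fetch the small steel infuser that hangs deep inside the narrow dip pot: catch its brass eye, raise it gently until its hanger bar meets the keeper, move it out from under the keeper and lift it out of the pot on the hook. Stand the infuser upright on the drip tray, then hang the rod back in its stand. Keep the infuser upright all the way, do not force anything, do not touch the infuser with the fingers, and leave the jars, cup and timer where they are.

Things in the scene. Friction and masses are not known exactly. Their poses are not given: they have to be found in the camera images.
- pot: Narrow steel dip pot fixed to the table, outer 110 x 86 mm (its x, y), 140 mm tall, walls and floor 3 mm, open top. Origin: centre of its underside, z up. On both y walls a ledge (13 mm out, top 45 mm up, at x = -8 mm) carries an end of the infuser's bar, and above it is an aluminium keeper, 13 mm out too: an upright channel between two ribs, under a roof.
- channel (a point): Point in the pot (axes as the pot's) at x = -8, y = 0, z = 48 mm of the pot: where the hanging bar's centre lies. The channel runs from x = -8 to +8 mm of this point, the roof from -14 to +14 mm. The roof is rigid; its height is set anew each time and not measured: the bar meets it after rising 18 to 46 mm from the ledges. Feel for it.
- way_out (a point): Point in the pot 30 mm to +x of the channel, at the same height, clear of the keeper: from here the bar can go straight up out of the pot. The keeper's +x rib (8 to 14 mm from the channel's middle) ends 12 mm below the roof; the bar passes over it only while within 6 mm below the roof. There is no other way out.
- infuser: Closed steel canister 38 mm across, 25 mm tall, loose, 0.14 to 0.28 kg, hung by its bar in the pot, axes within 0.03 rad of the pot's. Origin: centre of the flat underside, z up. Hanger bar 6 mm thick, 70 mm long along y, centre 36 mm up. Brass eye above it in the y-z plane: wire 5 mm, opening 25 mm wide, 39 to 65.5 mm up; top centreline 68 mm up, flat for 8 mm. Swings freely on a hook.
- hook_rod: Hook rod, 150 mm tall, loose, 0.11 to 0.2 kg, hung upright in its stand. Origin: under the hook on the shank's axis, z up. Shank 5 mm thick. Hook of the same wire points to +x: its upturned tip's axis 18 mm from the shank's, wire top 5 mm up, tip top 13 mm up (throat 13 mm wide). Collar 28 mm across, 88 to 92 mm up. Blue square handle 16 x 16 mm, 98 to 150 mm up, gripped from above.
- rod_stand: Stand for the rod, fixed: base 110 x 80 mm, post at x = -45 mm, steel fork 44 mm wide, top 105 mm up. Origin: on the table below the rod's place in the slot, z up. Slot 14 mm wide, from x = -20 mm to its open end at +22.5 mm; the rod's collar rests on the prongs, hook to +x. Lift the rod some 8 mm and slide it out to +x; put it back the reverse way, near the origin.
- drip_tray: Flat aluminium drip tray 130 x 130 mm, rim 12 mm tall, floor 3 mm above the table, fixed. Origin: centre of its underside, z up.
- spice_jar_1: Spice jar with dark cap, 40 mm across, 105 mm tall, loose bystander. Origin: centre of its underside.
- spice_jar_2: Spice jar with red cap, 44 mm across, 105 mm tall, loose bystander. Origin: centre of its underside.
- deli_cup: Lidded cream cup, 74 mm across, 68 mm tall, loose bystander. Origin: centre of its underside.
- kitchen_timer: Cream timer with three keys, 30 x 74 x 66 mm, loose bystander. Origin: centre of its underside.

How it is judged:
On the way:
1. the infuser is raised clear above the pot, hanging on the hook rod (height (world z) of infuser above 0.14 m and contact force between infuser and hook_rod above 0.5 N), for 0.2 s.
At the end, for the whole second after the job is handed in: The infuser stands upright (within 0.12 rad) and still on the drip tray's floor, within 60 mm of the tray's centre; the hook rod hangs at rest by its collar in the stand's fork, within 18 mm of its place and 0.15 rad of upright; the robot touches nothing (contact force between infuser and drip_tray above 0.5 N and angle between infuser's own z axis and vertical below 0.12 rad and height (world z) of infuser below 0.008 m and horizontal distance between infuser and drip_tray below 0.06 m and linear speed of each of infuser, hook_rod below 0.02 m/s and contact force between hook_rod and rod_stand above 0.4 N and angle between hook_rod's own z axis and vertical below 0.15 rad and horizontal distance between hook_rod and rod_stand below 0.018 m and z of hook_rod in the frame of rod_stand above 0.012 m).
It fails at once if the infuser is forced: the hook pulls or pushes it with more than 18 N, or it is banged on the pot or the tray with more than 18 N (contact force between infuser and hook_rod above 18 N or contact force between infuser and pot above 18 N or contact force between infuser and drip_tray above 18 N).
It fails at once if the hook rod is pressed on the pot with more than 20 N (contact force between hook_rod and pot above 20 N).
It fails at once if the infuser is tipped more than 0.45 rad from upright (angle between infuser's own z axis and vertical above 0.45 rad).
It fails at once if the fingers touch the infuser (contact force between the fingers and infuser above 0.3 N).
It fails at once if a jar, the cup or the timer is moved more than 20 mm (distance of any of spice_jar_1, spice_jar_2, deli_cup, kitchen_timer from where it was at the start of the episode above 0.02 m).
It also fails if it takes over 72 s, if anything falls off the work surface, if the arm or the gripper's body presses on something with over 40 N, if the wrist force passes 120 N, or if a joint passes its speed limit or range.

ROBOT

A 6-joint arm with a two-finger parallel gripper is mounted at the origin on a cart in front of the work surface, level with it; the furniture and walls round the work are solid. World frame = base frame: x ahead of the robot, y to its left, z up, the work surface at z = 0. Lengths are in m, angles in rad, forces in N, time in s.
With the tool pointing down it reaches from about 0.35 to 0.975 m from the base axis. Payload 17.4 kg.
Tool frame: the origin (TCP) lies on the centre line of the jaws, within the pads' length; the fingertips stand 14 mm ahead of it and the grasp point (between the pads) lies 5 mm behind it; z points along the fingers, x is the direction in which the jaws open and shut, and the axes are right-handed (so a half turn about z gives the same grasp; the last joint's range is limited). The gripper opens to 85 mm and grips with 20 to 120 N. Pads are 22 mm wide; open, the fingers measure 114 mm over their backs; the gripper's body (76 mm by 85 mm) begins 54 mm behind the grasp point. The pads swing forward as they close: fully open they stand 13 mm farther back than shut.
Start: joints at [-1.192, 0.116, 1.442, -0, 1.584, -0.038], TCP at [0.273, -0.617, 0.245] pointing down, gripper open.
Joint ranges: [-2.83, 2.83], [-0.83, 2.19], [0.07, 2.5], [-1.14, 4.28], [0.01, 3], [-2.97, 2.97]. Speed limits (rad/s): [1.89, 1.89, 2.22, 3.14, 3.14, 3.14].

INTERFACE

Orientations are given as [roll, pitch, yaw] about the fixed x, y, z axes, in that order (R = Rz(yaw) Ry(pitch) Rx(roll)).
In Python, from cell import arm, cams gives the robot as it stands.
- The arm moves only by the tool apply_moves, never from a script. Its argument "series" is a list of rows, each an object with "offset": the shift along the tool's x, y, z in mm, a list of three; "twist": the turn about the tool's z in rad; "claw": the opening, from 0 (shut) to 1 (fully open). A call has exactly 5 rows; each row shifts and turns the commanded pose from where the row before left it, along the tool's axes as they then stand; what a row does not reach is not made up. A row lasts 1/10 s, in which the tool goes at most 50 mm and 8.59 degrees, less where a joint would pass 70% of its speed; a pose out of reach is approached as far as the arm can. A call is refused whole if a number of a shift passes 50 or a number of a turn 0.15, either way. A call with a gripper value outside its range is refused whole. The fingers move at their own pace and stop on an object; "force" is the grip in N (left out, the last holds). Time passes only in rows, so rows that do not move let the fingers close, or fill a call up. It gives the time, the measured TCP pose, the force and the opening at its end, in the units of the state.
- arm.state(): the state, without advancing time (a new reading comes with each control period).
- cams.read_camera(name): name is "side" or "top"; returns a dict with "frame" (384x512x3 uint8, red, green, blue), "mtx" (3x3 intrinsics, pixels), "rvec" (rotation vector, rad) and "tvec" (3), from world to camera coordinates, as OpenCV has them. Camera axes: x right, y down, z forward; pixel columns grow to the right and rows downward; lengths in m; the calibration is good to about 2 mm. A picture is of the moment at which its call begins. There is no depth.
- arm.finish_job(): hands the job in, once; it reports no verdict.
The state is a dict: "t": time; "joint_positions": joint angles; "joint_velocities": joint speeds; "tau": joint torques, N m; "position": TCP position; "orientation": TCP orientation; "wrist_force": force on the tool from outside, world axes, zero at the start; "torque": the same for the moment, N m; "gripper_width": finger opening in m.
Only numpy, scipy, OpenCV 4.12 (cv2) and the standard library are available. Lean on these libraries where they do the work, as an engineer would, in place of code of your own. Each camera call takes 0.05 s, during which the arm holds its last target.

## Working session

There is one attempt and no reset: what is moved stays moved. The work goes in short steps, Python scripts to look and compute and a tool call to move; the robot and the scene stay as the last step left them, time stands still between calls to the robot, and variables do not carry over. Pictures are saved under pics/ and viewed, and the job is handed in when it is done.

Besides the shell and the picture viewer there is one more tool, called after "Call:" in YAML: its name, and indented under it one key for each argument. apply_moves: Moves the arm, as the interface text tells. Its arguments: {"type":"object","properties":{"series":{"type":"array","items":{"type":"object","properties":{"offset":{"type":"array","items":{"type":"number"}},"twist":{"type":"number"},"claw":{"type":"number"}}}},"force":{"type":"number"}},"required":["series"]}

```bash
ls; mkdir -p pics
python3 - <<'E'
from cell import arm,cams
import cv2,numpy as np
s=arm.state()
print(s)
for n in("side","top"):
    d=cams.read_camera(n); cv2.imwrite(f"pics/{n}0.png",cv2.cvtColor(d["frame"],cv2.COLOR_RGB2BGR))
    np.savez(f"{n}0.npz",**d)
    R=cv2.Rodrigues(np.array(d["rvec"],float))[0]
    print(n,d["mtx"],R,-R.T@np.array(d["tvec"]).ravel())
E
```

```text
pics
{'t': 0.0, 'joint_positions': array([-1.19180087e+00,  1.16489398e-01,  1.44227593e+00,  5.00500630e-06,
        1.58402007e+00, -3.77882833e-02]), 'joint_velocities': array([-0.00107096, -0.00213726,  0.00058415,  0.00129704, -0.00139112,
        0.00031608]), 'tau': array([-1.86142403e-03, -7.31997299e+01, -6.32490993e+01, -1.47667647e-04,
        6.28514696e-03,  8.41965004e-07]), 'position': array([ 0.27318707, -0.61704656,  0.24455325]), 'orientation': array([-3.14154259e+00,  1.19170354e-03, -1.15401249e+00]), 'wrist_force': array([ 0.05181724, -0.89426019, -0.04448414]), 'torque': array([0.00807758, 0.00631897, 0.00367682]), 'gripper_width': 0.08548533571421585}
side [[431.71659409   0.         262.50091832]
 [  0.         431.71659409 192.71393872]
 [  0.           0.           1.        ]] [[-0.94481339 -0.32697876  0.02031127]
 [-0.23447753  0.63162572 -0.73896497]
 [ 0.22879673 -0.70294654 -0.67343761]] [0.37511056 0.62997337 0.66075485]
top [[417.49763271   0.         250.84837916]
 [  0.         417.49763271 191.47939951]
 [  0.           0.           1.        ]] [[-0.02230596 -0.99965876 -0.01359427]
 [-0.99679654  0.02328262 -0.07651517]
 [ 0.07680557  0.01184397 -0.99697574]] [ 0.51376657 -0.01616299  1.02871806]
```

Run:
```python
import cv2
for n in("side","top"):
    i=cv2.imread(f"pics/{n}0.png"); cv2.imwrite(f"pics/{n}0b.png",cv2.resize(i,(800,600),interpolation=cv2.INTER_CUBIC))
```

```text
(no output)
```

View pics/side0.png

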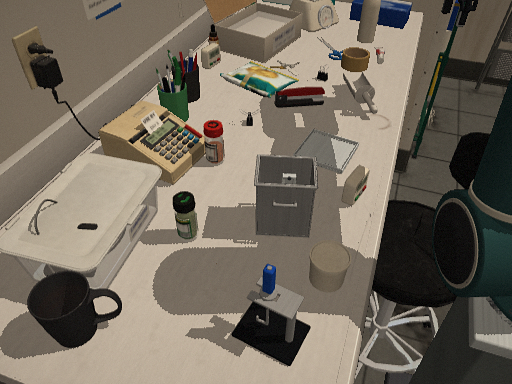

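View pics/top0.png

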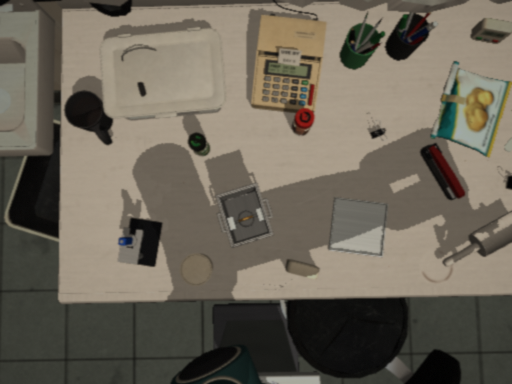

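```bash
cat > h.py <<'E'
import cv2,numpy as np
def load(f): 
    d=np.load(f); return d
def crop(f,out,x0,y0,x1,y1,k):
    i=cv2.imread(f)[y0:y1,x0:x1]; i=cv2.resize(i,None,fx=k,fy=k,interpolation=cv2.INTER_CUBIC)
    cv2.imwrite(out,i)
def cam(d):
    R=cv2.Rodrigues(np.array(d["rvec"],float))[0]; t=np.array(d["tvec"],float).ravel(); return d["mtx"],R,t
def ray(d,u,v):
    K,R,t=cam(d); r=R.T@np.linalg.solve(K,[u,v,1.]); return -R.T@t,r
def atz(d,u,v,z):
    c,r=ray(d,u,v); return c+r*(z-c[2])/r[2]
def proj(d,p):
    K,R,t=cam(d); q=(K@(R@np.array(p,float).reshape(-1,3).T+t[:,None])).T; return q[:,:2]/q[:,2:]
def tri(d1,p1,d2,p2):
    A=[];b=[]
    for d,p in((d1,p1),(d2,p2)):
        c,r=ray(d,*p); r=r/np.linalg.norm(r); P=np.eye(3)-np.outer(r,r); A.append(P);b.append(P@c)
    x,res,_,_=np.linalg.lstsq(np.vstack(A),np.hstack(b),rcond=None); return x,np.linalg.norm(np.vstack(A)@x-np.hstack(b))
E
python3 - <<'E'
from h import *
crop("pics/top0.png","pics/t_pot.png",200,160,290,260,6)
crop("pics/top0.png","pics/t_stand.png",105,205,185,285,7)
crop("pics/side0.png","pics/s_pot.png",235,140,335,245,6)
crop("pics/side0.png","pics/s_stand.png",220,250,330,365,5)
E
```

```text
(no output)
```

View pics/t_pot.png

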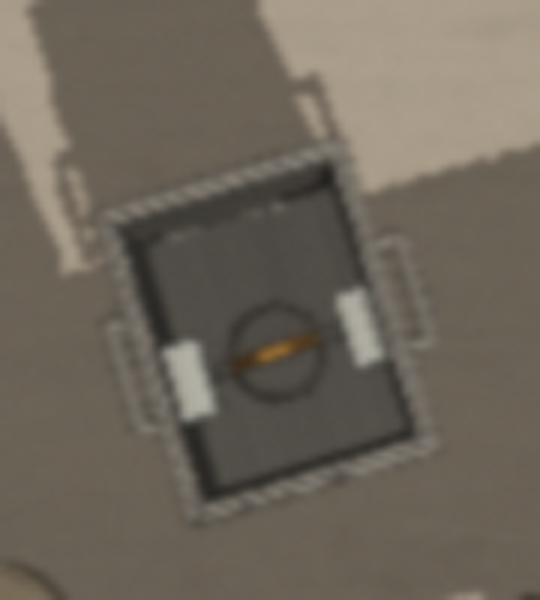

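View pics/t_stand.png

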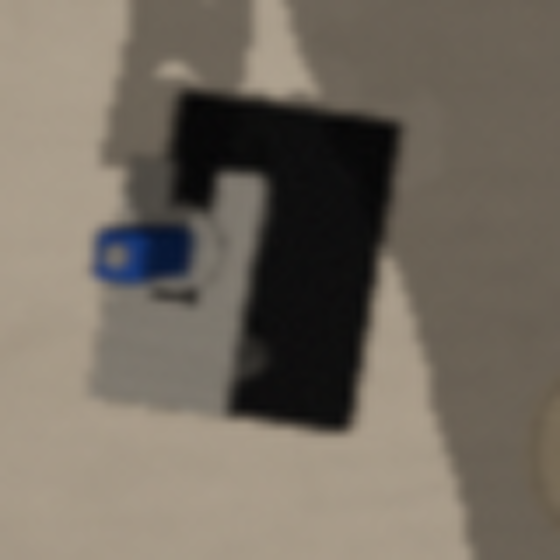

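View pics/s_pot.png

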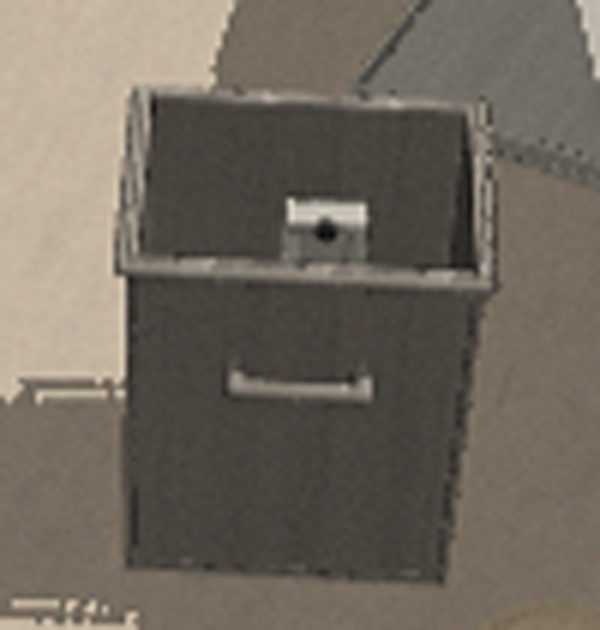

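View pics/s_stand.png

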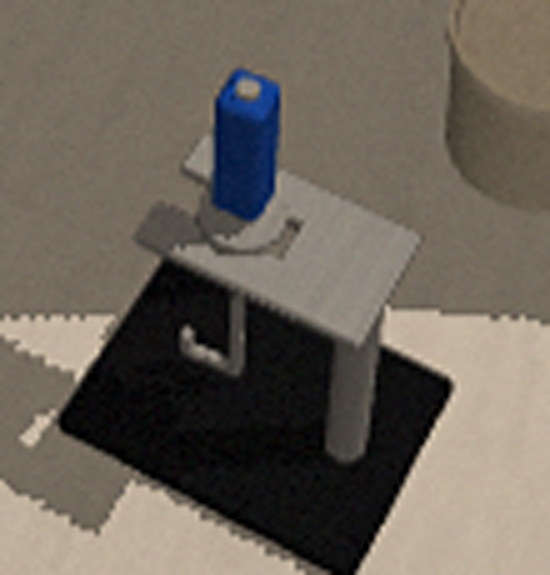

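```bash
cat > fit.py <<'E'
from h import *
from scipy.optimize import least_squares
T=load("top0.npz");S=load("side0.npz")
def fit(obs,x0,name):
    # obs: list (cam, uv, modelpt)
    def M(p,m): c,s=np.cos(p[2]),np.sin(p[2]); return [p[0]+c*m[0]-s*m[1],p[1]+s*m[0]+c*m[1],m[2]]
    for sel,l in((T,"top"),(S,"side"),(None,"both")):
        o=[q for q in obs if sel is None or q[0] is sel]
        if len(o)<2: continue
        f=lambda p: np.hstack([proj(d,M(p,m))[0]-uv for d,uv,m in o])
        r=least_squares(f,x0); print(name,l,r.x.round(4),"rms",np.sqrt(np.mean(r.fun**2)).round(2), r.fun.reshape(-1,2).round(1).tolist() if sel is None else "")
    return r.x
t=lambda a,b,k,ox,oy:(np.array([a,b])/k+[ox,oy])
if __name__=="__main__":
    a,b=.055,.043
    tp=lambda u,v:t(u,v,6,200,160); sp=lambda u,v:t(u,v,6,235,140)
    obs=[(T,tp(105,218),(a,b,.14)),(T,tp(345,150),(a,-b,.14)),(T,tp(435,440),(-a,-b,.14)),(T,tp(195,518),(-a,b,.14)),
     (S,sp(118,272),(a,b,.14)),(S,sp(494,286),(-a,b,.14)),(S,sp(130,90),(a,-b,.14)),(S,sp(488,100),(-a,-b,.14)),(S,sp(128,568),(a,b,0)),(S,sp(443,581),(-a,b,0))]
    p=fit(obs,[.45,0,.3],"pot")
    ts=lambda u,v:t(u,v,7,105,205); ss=lambda u,v:t(u,v,5,220,250)
    print("eye top z.08",atz(T,*tp(275,352),.0825))
    for q in ((185,380),(360,328)): print("keeper",atz(T,*tp(*q),.095))
    print("dot",tri(T,ts(118,257),S,ss(248,90)))
    print("dot top@.167",atz(T,*ts(118,257),.167),"side",atz(S,*ss(248,90),.167))
    print("base corners",[atz(T,*ts(*q),.005).round(4) for q in((180,92),(402,125),(350,432))])
    print("base side",[atz(S,*ss(*q),.005).round(4) for q in((62,425),(452,385),(350,572))])
    print("fork top TL..",[atz(T,*ts(*q),.105).round(4) for q in((218,170),(268,178),(232,412),(92,398))])
    print("fork side",[atz(S,*ss(*q),.105).round(4) for q in((420,235),(362,340),(137,238),(185,165))])
E
python3 fit.py
python3 - <<'E'
from h import *
crop("pics/top0.png","pics/t_tray.png",275,185,400,285,6)
crop("pics/side0.png","pics/s_tray.png",285,115,375,215,6)
E
```

```text
pot top [0.5321 0.008  0.2742] rms 0.57 
pot side [0.5303 0.0109 0.2935] rms 1.23 
pot both [0.531  0.0092 0.2853] rms 1.15 [[-0.1, 0.9], [-1.7, -0.0], [-0.9, 1.0], [0.4, 0.3], [1.4, -2.2], [-1.3, -1.7], [1.9, -0.3], [-2.2, 0.6], [-1.0, -0.1], [0.1, 0.4]]
eye top z.08 [0.52525438 0.00779783 0.0825    ]
keeper [0.5154642  0.04117827 0.095     ]
keeper [ 0.53330368 -0.0243445   0.095     ]
dot (array([0.48191595, 0.26186787, 0.16704949]), np.float64(0.0009967772511152346))
dot top@.167 [0.48259881 0.26205372 0.167     ] side [0.48123511 0.26169016 0.167     ]
base corners [array([0.5338, 0.2926, 0.005 ]), array([0.5205, 0.2145, 0.005 ]), array([0.4145, 0.2333, 0.005 ])]
base side [array([0.5303, 0.293 , 0.005 ]), array([0.4123, 0.235 , 0.005 ]), array([0.4263, 0.3092, 0.005 ])]
fork top TL.. [array([0.507 , 0.2504, 0.105 ]), array([0.5041, 0.2345, 0.105 ]), array([0.4312, 0.2461, 0.105 ]), array([0.4365, 0.2902, 0.105 ])]
fork side [array([0.4283, 0.2496, 0.105 ]), array([0.4349, 0.29  , 0.105 ]), array([0.5085, 0.2797, 0.105 ]), array([0.5038, 0.2497, 0.105 ])]
```

View pics/t_tray.png

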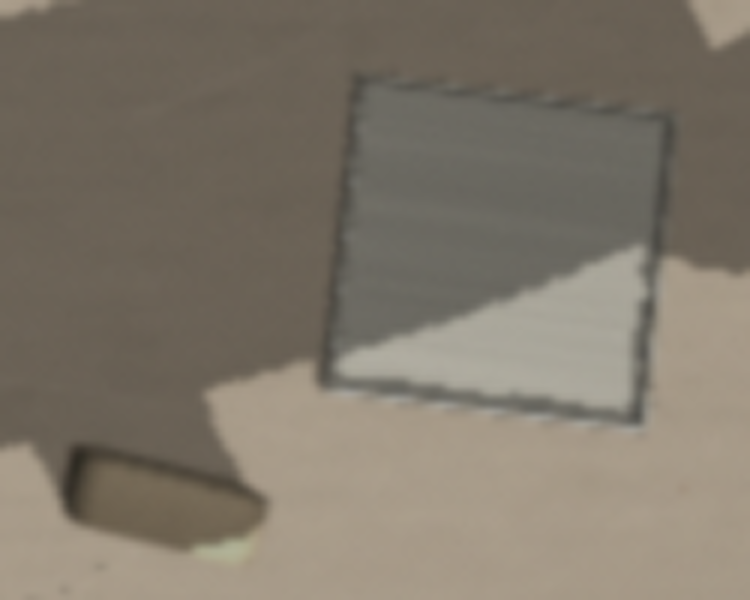

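Call:
apply_moves:
  series:
    - {"offset": [0,0,0],"twist": -0.14,"claw": 1}
    - {"offset": [0,0,0],"twist": -0.14,"claw": 1}
    - {"offset": [0,0,0],"twist": -0.14,"claw": 1}
    - {"offset": [0,0,0],"twist": -0.14,"claw": 1}
    - {"offset": [0,0,0],"twist": -0.14,"claw": 1}
  force: 40

```text
t: 0.6
position: [0.2732, -0.6171, 0.2448]
orientation: [-3.141, 0.001, -0.448]
wrist_force: [-0.4, -0.3, 0.2]
gripper_width: 0.0851
```

Call:
apply_moves:
  series:
    - {"offset": [0,0,0],"twist": -0.14,"claw": 1}
    - {"offset": [0,0,0],"twist": -0.14,"claw": 1}
    - {"offset": [0,-20,0],"twist": 0,"claw": 1}
    - {"offset": [0,-30,0],"twist": 0,"claw": 1}
    - {"offset": [0,-40,0],"twist": 0,"claw": 1}

```text
t: 1.1
position: [0.2886, -0.5281, 0.2444]
orientation: [-3.141, 0.001, -0.175]
wrist_force: [0.6, 0.1, 1.7]
gripper_width: 0.0854
```

```bash
cat > go.py <<'E'
import sys
from h import *
from cell import arm
s=arm.state(); p=s["position"]; y=s["orientation"][2]
def rel(tx,ty,tz=None,yaw=None):
    c,sn=np.cos(y),np.sin(y); d=np.array([tx,ty])-p[:2]
    o=[c*d[0]+sn*d[1], sn*d[0]-c*d[1], 0 if tz is None else p[2]-tz]
    print("t",round(s["t"],2),"pos",p.round(4),"rpy",s["orientation"].round(4),"off mm",(np.array(o)*1000).round(1),"twist",None if yaw is None else round(y-yaw,4),"F",s["wrist_force"].round(2),"T",s["torque"].round(3),"w",round(s["gripper_width"],4))
a=[float(v) for v in sys.argv[1:]]
rel(*a)
E
python3 go.py .482 .262 .245 -.165
python3 - <<'E'
from fit import *
r=.065
tp=lambda u,v:t(u,v,6,275,185)
fit([(T,tp(357,75),(r,r,.012)),(T,tp(672,115),(r,-r,.012)),(T,tp(640,425),(-r,-r,.012)),(T,tp(322,385),(-r,r,.012))],[.5,-.25,0],"tray")
E
```

```text
t 1.1 pos [ 0.2886 -0.5281  0.2444] rpy [-3.1406e+00  8.0000e-04 -1.7500e-01] off mm [ 5.290e+01 -8.117e+02 -6.000e-01] twist -0.01 F [0.63 0.15 1.65] T [-0.069 -0.004 -0.042] w 0.0854
tray top [ 0.5011 -0.2611 -0.1489] rms 0.73 
tray both [ 0.5011 -0.2611 -0.1489] rms 0.73 [[-0.4, -0.9], [0.5, -0.9], [0.4, 1.0], [-0.5, 0.8]]
```

Call:
apply_moves:
  series:
    - {"offset": [10,-49,0],"twist": -0.01,"claw": 1}
    - {"offset": [10,-49,0],"twist": 0,"claw": 1}
    - {"offset": [10,-49,0],"twist": 0,"claw": 1}
    - {"offset": [10,-49,0],"twist": 0,"claw": 1}
    - {"offset": [10,-49,0],"twist": 0,"claw": 1}

```text
t: 1.6
position: [0.3787, -0.2933, 0.2451]
orientation: [-3.142, -0.0, -0.164]
wrist_force: [0.2, -0.7, 0.8]
gripper_width: 0.0854
```

Call:
apply_moves:
  series:
    - {"offset": [0,-49,0],"twist": 0,"claw": 1}
    - {"offset": [0,-49,0],"twist": 0,"claw": 1}
    - {"offset": [0,-49,0],"twist": 0,"claw": 1}
    - {"offset": [0,-49,0],"twist": 0,"claw": 1}
    - {"offset": [0,-49,0],"twist": 0,"claw": 1}

```text
t: 2.1
position: [0.4183, -0.0516, 0.2453]
orientation: [3.142, -0.0, -0.164]
wrist_force: [1.6, -0.6, -0.9]
gripper_width: 0.0852
```

Call:
apply_moves:
  series:
    - {"offset": [0,-49,0],"twist": 0,"claw": 1}
    - {"offset": [0,-49,0],"twist": 0,"claw": 1}
    - {"offset": [0,-49,0],"twist": 0,"claw": 1}
    - {"offset": [0,-49,0],"twist": 0,"claw": 1}
    - {"offset": [0,-49,0],"twist": 0,"claw": 1}

```text
t: 2.6
position: [0.4583, 0.1904, 0.2453]
orientation: [-3.142, -0.0, -0.164]
wrist_force: [1.4, -0.9, -0.3]
gripper_width: 0.0851
```

```bash
python3 go.py .482 .262 .245 -.165
```

```text
t 2.6 pos [0.4583 0.1904 0.2453] rpy [-3.1416e+00 -3.0000e-04 -1.6360e-01] off mm [ 11.7 -74.5   0.3] twist 0.0014 F [ 1.39 -0.9  -0.27] T [ 0.027 -0.022  0.011] w 0.0851
```

Call:
apply_moves:
  series:
    - {"offset": [6,-37,0],"twist": 0,"claw": 1}
    - {"offset": [6,-37,0],"twist": 0,"claw": 1}
    - {"offset": [0,0,10],"twist": 0,"claw": 1}
    - {"offset": [0,0,15],"twist": 0,"claw": 1}
    - {"offset": [0,0,5],"twist": 0,"claw": 1}

```text
t: 3.1
position: [0.4818, 0.2583, 0.2129]
orientation: [3.14, 0.002, -0.164]
wrist_force: [-0.2, -0.9, -0.9]
gripper_width: 0.0852
```

```bash
python3 go.py .482 .262 .138 -.165;python3 - <<'E'
from cell import cams
from h import *
for n in("side","top"):
    d=cams.read_camera(n); cv2.imwrite(f"pics/{n}1.png",cv2.cvtColor(d["frame"],cv2.COLOR_RGB2BGR))
crop("pics/side1.png","pics/s1.png",200,170,350,370,3)
crop("pics/top1.png","pics/t1.png",80,180,200,290,5)
E
```

```text
t 3.1 pos [0.4818 0.2583 0.2129] rpy [ 3.1399e+00  2.1000e-03 -1.6440e-01] off mm [-0.4 -3.6 74.9] twist 0.0006 F [-0.18 -0.86 -0.89] T [-0.021  0.028 -0.001] w 0.0852
```

View pics/s1.png

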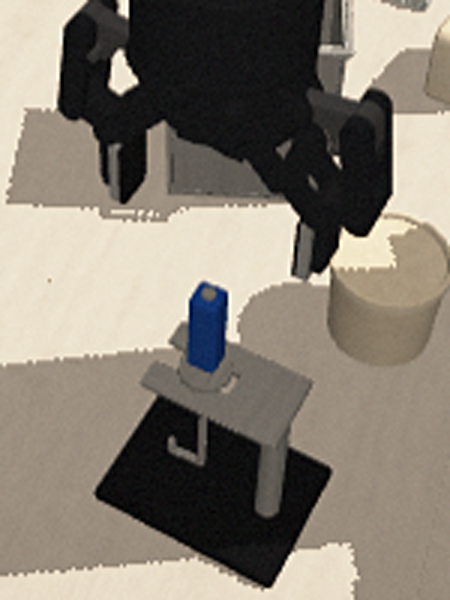

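Call:
apply_moves:
  series:
    - {"offset": [0,-3,15],"twist": 0,"claw": 1}
    - {"offset": [0,0,18],"twist": 0,"claw": 1}
    - {"offset": [0,0,18],"twist": 0,"claw": 1}
    - {"offset": [0,0,15],"twist": 0,"claw": 1}
    - {"offset": [0,0,7],"twist": 0,"claw": 1}

```text
t: 3.7
position: [0.4826, 0.2618, 0.1406]
orientation: [3.141, 0.001, -0.164]
wrist_force: [0.5, -1.1, -0.5]
gripper_width: 0.0856
```

```bash
python3 go.py .482 .262 .138 -.165
```

```text
t 3.7 pos [0.4826 0.2618 0.1406] rpy [ 3.1408e+00  1.1000e-03 -1.6440e-01] off mm [-0.6 -0.1  2.6] twist 0.0006 F [ 0.48 -1.08 -0.5 ] T [ 0.036  0.027 -0.011] w 0.0856
```

Call:
apply_moves:
  series:
    - {"offset": [0,0,2],"twist": 0,"claw": 0.3}
    - {"offset": [0,0,0],"twist": 0,"claw": 0.25}
    - {"offset": [0,0,0],"twist": 0,"claw": 0.15}
    - {"offset": [0,0,0],"twist": 0,"claw": 0.0}
    - {"offset": [0,0,0],"twist": 0,"claw": 0}
  force: 50

```text
t: 4.2
position: [0.4832, 0.2623, 0.1409]
orientation: [-3.141, -0.001, -0.164]
wrist_force: [-0.6, -1.4, 2.6]
gripper_width: 0.0149
```

Call:
apply_moves:
  series:
    - {"offset": [0,0,0],"twist": 0,"claw": 0}
    - {"offset": [0,0,0],"twist": 0,"claw": 0}
    - {"offset": [0,0,0],"twist": 0,"claw": 0}
    - {"offset": [0,0,0],"twist": 0,"claw": 0}
    - {"offset": [0,0,0],"twist": 0,"claw": 0}

```text
t: 4.7
position: [0.4832, 0.2622, 0.1409]
orientation: [-3.141, -0.001, -0.164]
wrist_force: [-1.2, -1.3, 6.4]
gripper_width: 0.0154
```

```bash
python3 go.py .482 .262 .138 -.165
python3 - <<'E'
from cell import cams
from h import *
for n in("side","top"):
    d=cams.read_camera(n); cv2.imwrite(f"pics/{n}2.png",cv2.cvtColor(d["frame"],cv2.COLOR_RGB2BGR))
crop("pics/side2.png","pics/s2.png",200,200,350,370,3)
E
```

```text
t 4.7 pos [0.4832 0.2622 0.1409] rpy [-3.1412e+00 -7.0000e-04 -1.6400e-01] off mm [-1.2  0.4  2.9] twist 0.001 F [-1.17 -1.34  6.36] T [-0.192  0.183  0.011] w 0.0154
```

View pics/s2.png

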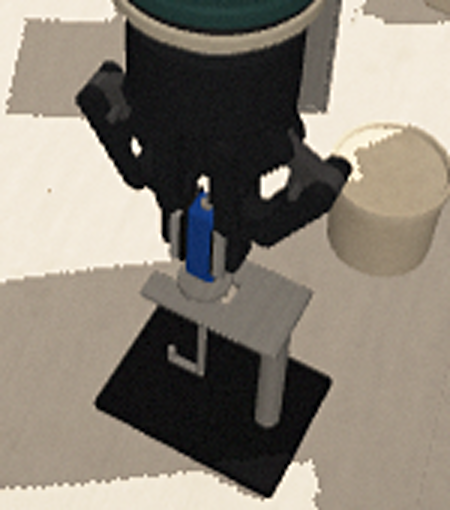

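Call:
apply_moves:
  series:
    - {"offset": [0,0,-3],"twist": 0,"claw": 0}
    - {"offset": [0,0,-4],"twist": 0,"claw": 0}
    - {"offset": [0,0,-5],"twist": 0,"claw": 0}
    - {"offset": [0,0,0],"twist": 0,"claw": 0}
    - {"offset": [0,0,0],"twist": 0,"claw": 0}

```text
t: 5.3
position: [0.483, 0.2622, 0.1524]
orientation: [-3.141, -0.0, -0.164]
wrist_force: [-0.1, 0.8, -1.9]
gripper_width: 0.0151
```

```bash
python3 go.py .482 .262 .138 -.165
python3 - <<'E'
from cell import cams
from h import *
for n in("side",):
    d=cams.read_camera(n); cv2.imwrite(f"pics/{n}3.png",cv2.cvtColor(d["frame"],cv2.COLOR_RGB2BGR))
crop("pics/side3.png","pics/s3.png",220,240,330,350,5)
E
```

```text
t 5.3 pos [0.483  0.2622 0.1524] rpy [-3.1415e+00 -1.0000e-04 -1.6400e-01] off mm [-1.   0.4 14.4] twist 0.001 F [-0.08  0.84 -1.87] T [0.009 0.016 0.022] w 0.0151
```

View pics/s3.png

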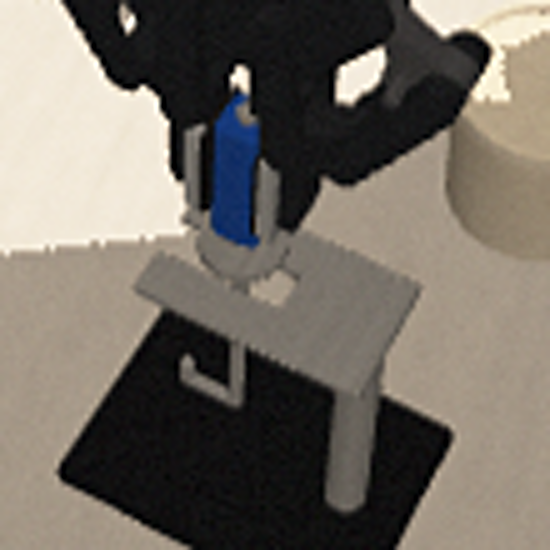

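Call:
apply_moves:
  series:
    - {"offset": [8,0,0],"twist": 0,"claw": 0}
    - {"offset": [14,0,0],"twist": 0,"claw": 0}
    - {"offset": [16,0,0],"twist": 0,"claw": 0}
    - {"offset": [16,0,0],"twist": 0,"claw": 0}
    - {"offset": [12,0,0],"twist": 0,"claw": 0}

```text
t: 5.85
position: [0.5499, 0.2509, 0.152]
orientation: [3.141, 0.0, -0.165]
wrist_force: [-0.5, 0.9, -2.0]
gripper_width: 0.0153
```

Call:
apply_moves:
  series:
    - {"offset": [5,0,-20],"twist": 0,"claw": 0}
    - {"offset": [0,0,-35],"twist": 0,"claw": 0}
    - {"offset": [0,0,-40],"twist": 0,"claw": 0}
    - {"offset": [0,0,-40],"twist": 0,"claw": 0}
    - {"offset": [0,0,-30],"twist": 0,"claw": 0}

```text
t: 6.35
position: [0.5539, 0.2504, 0.32]
orientation: [-3.141, -0.001, -0.164]
wrist_force: [-0.2, 0.1, -2.1]
gripper_width: 0.0153
```

```bash
python3 go.py .4937 -0.0012 .315 .28
python3 - <<'E'
from cell import cams
from h import *
for n in("side","top"):
    d=cams.read_camera(n); cv2.imwrite(f"pics/{n}4.png",cv2.cvtColor(d["frame"],cv2.COLOR_RGB2BGR)); np.savez(n+"4.npz",**d)
E
```

```text
t 6.35 pos [0.5539 0.2504 0.32  ] rpy [-3.1408e+00 -1.4000e-03 -1.6430e-01] off mm [-18.2 258.    5. ] twist -0.4443 F [-0.15  0.1  -2.13] T [0.043 0.007 0.057] w 0.0153
```

View pics/side4.png

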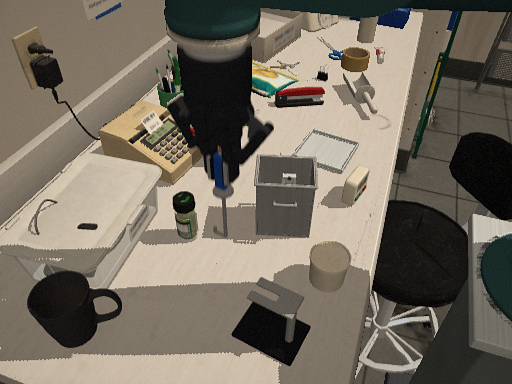

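Run:
```python
from h import *
d=np.load("side4.npz")
x,y,z=.5539,.2504,.32-.1239
c,s=np.cos(-.164),np.sin(-.164)
for m in ((0,0,0),(.018,0,.013),(0,0,.088)):
    print(m,proj(d,[x+c*m[0],y+s*m[0],z+m[2]]))
crop("pics/side4.png","pics/s4.png",180,130,280,250,5)
crop("pics/side4.png","pics/s4b.png",225,265,320,365,6)
```

```text
(0, 0, 0) [[224.76622966 235.62754534]]
(0.018, 0, 0.013) [[213.74099041 224.89379883]]
(0, 0, 0.088) [[222.15729032 190.14871594]]
```

View pics/s4.png

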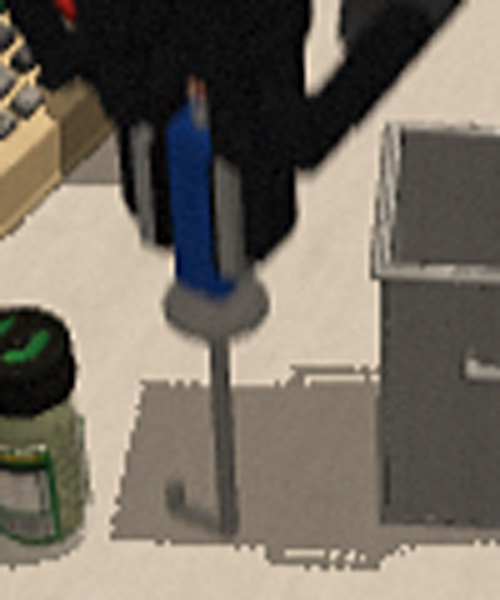

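View pics/s4b.png

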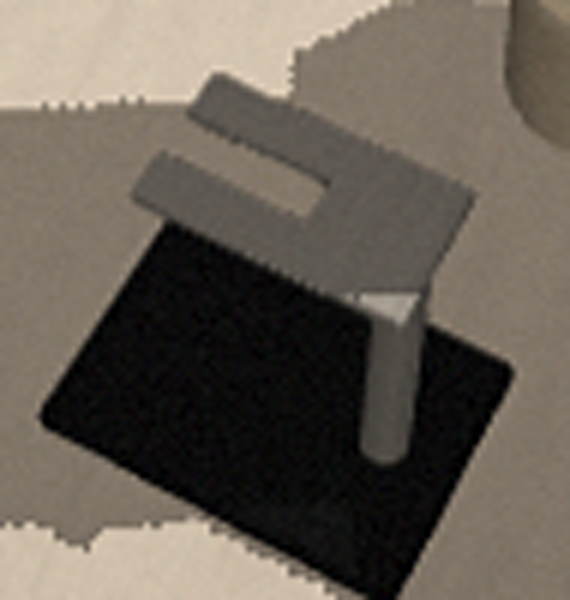

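Call:
apply_moves:
  series:
    - {"offset": [-3,25,0],"twist": -0.11,"claw": 0}
    - {"offset": [-3,35,0],"twist": -0.11,"claw": 0}
    - {"offset": [0,45,0],"twist": -0.11,"claw": 0}
    - {"offset": [10,45,0],"twist": -0.11,"claw": 0}
    - {"offset": [10,35,0],"twist": 0,"claw": 0}

```text
t: 6.95
position: [0.5805, 0.0704, 0.3168]
orientation: [3.141, 0.0, 0.28]
wrist_force: [1.0, 1.2, -1.9]
gripper_width: 0.0151
```

```bash
python3 go.py .498 0 .32 .28
```

```text
t 6.95 pos [0.5805 0.0704 0.3168] rpy [3.1414e+00 3.0000e-04 2.7950e-01] off mm [-98.8  44.9  -3.2] twist -0.0005 F [ 1.    1.18 -1.95] T [ 0.005  0.029 -0.018] w 0.0151
```

Call:
apply_moves:
  series:
    - {"offset": [-25,11,0],"twist": 0,"claw": 0}
    - {"offset": [-30,14,0],"twist": 0,"claw": 0}
    - {"offset": [-28,12,0],"twist": 0,"claw": 0}
    - {"offset": [-16,8,0],"twist": 0,"claw": 0}
    - {"offset": [0,0,0],"twist": 0,"claw": 0}

```text
t: 7.45
position: [0.4964, 0.0013, 0.317]
orientation: [3.141, 0.0, 0.274]
wrist_force: [-0.6, 0.3, -0.6]
gripper_width: 0.0153
```

```bash
python3 go.py .498 0 .182 .28;  python3 - <<'E'
from cell import cams
from h import *
for n in("side","top"):
    d=cams.read_camera(n); cv2.imwrite(f"pics/{n}5.png",cv2.cvtColor(d["frame"],cv2.COLOR_RGB2BGR)); np.savez(n+"5.npz",**d)
crop("pics/side5.png","pics/s5.png",225,70,345,190,5)
E
```

```text
t 7.45 pos [0.4964 0.0013 0.317 ] rpy [3.1414e+00 1.0000e-04 2.7430e-01] off mm [  1.2   1.7 135. ] twist -0.0057 F [-0.6   0.34 -0.58] T [0.032 0.014 0.014] w 0.0153
```

View pics/s5.png

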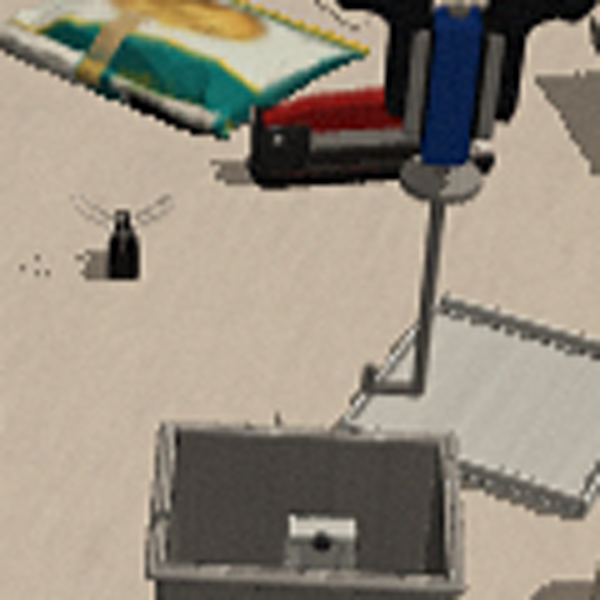

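View pics/top5.png

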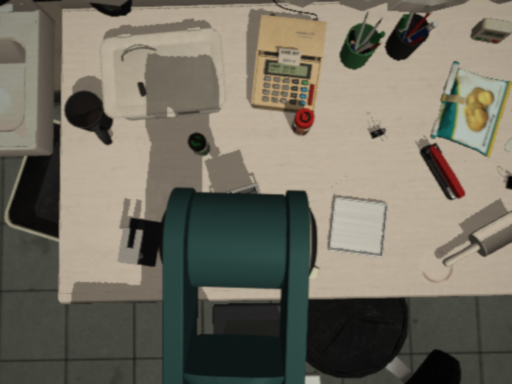

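Call:
apply_moves:
  series:
    - {"offset": [1,2,10],"twist": -0.005,"claw": 0}
    - {"offset": [0,0,20],"twist": 0,"claw": 0}
    - {"offset": [0,0,25],"twist": 0,"claw": 0}
    - {"offset": [0,0,20],"twist": 0,"claw": 0}
    - {"offset": [0,0,10],"twist": 0,"claw": 0}

```text
t: 8.05
position: [0.4985, 0.0015, 0.2292]
orientation: [-3.14, 0.003, 0.282]
wrist_force: [-0.2, -0.3, -1.9]
gripper_width: 0.015
```

```bash
python3 go.py .498 0 .182 .28;  python3 - <<'E'
from cell import cams
from h import *
for n in("side",):
    d=cams.read_camera(n); cv2.imwrite(f"pics/{n}6.png",cv2.cvtColor(d["frame"],cv2.COLOR_RGB2BGR)); np.savez(n+"6.npz",**d)
crop("pics/side6.png","pics/s6.png",225,70,345,190,5)
E
```

```text
t 8.05 pos [0.4985 0.0015 0.2292] rpy [-3.1404  0.0033  0.2818] off mm [-0.8  1.3 47.2] twist 0.0018 F [-0.2  -0.27 -1.93] T [ 0.024 -0.043 -0.009] w 0.015
```

View pics/s6.png

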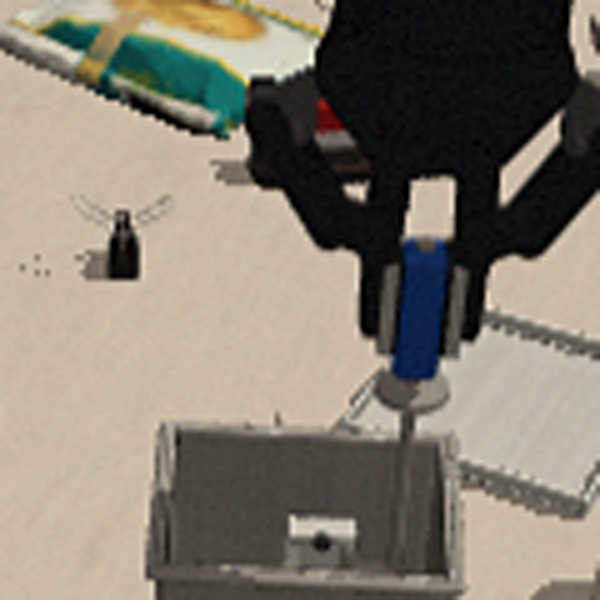

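Call:
apply_moves:
  series:
    - {"offset": [0,1,12],"twist": 0,"claw": 0}
    - {"offset": [0,0,12],"twist": 0,"claw": 0}
    - {"offset": [0,0,10],"twist": 0,"claw": 0}
    - {"offset": [0,0,8],"twist": 0,"claw": 0}
    - {"offset": [0,0,3],"twist": 0,"claw": 0}

```text
t: 8.6
position: [0.4987, 0.0001, 0.1863]
orientation: [-3.141, 0.001, 0.281]
wrist_force: [0.3, 0.7, -1.2]
gripper_width: 0.0154
```

```bash
python3 go.py .498 0 .182 .28
```

```text
t 8.6 pos [4.987e-01 1.000e-04 1.863e-01] rpy [-3.1413e+00  8.0000e-04  2.8100e-01] off mm [-0.7 -0.1  4.3] twist 0.001 F [ 0.33  0.67 -1.23] T [-0.038  0.015 -0.047] w 0.0154
```

Call:
apply_moves:
  series:
    - {"offset": [0,0,3],"twist": 0,"claw": 0}
    - {"offset": [2,0,0],"twist": 0,"claw": 0}
    - {"offset": [3,0,0],"twist": 0,"claw": 0}
    - {"offset": [3,0,0],"twist": 0,"claw": 0}
    - {"offset": [2,0,0],"twist": 0,"claw": 0}

```text
t: 9.1
position: [0.5089, 0.003, 0.1845]
orientation: [3.142, -0.0, 0.281]
wrist_force: [0.1, -0.5, -1.5]
gripper_width: 0.0153
```

Call:
apply_moves:
  series:
    - {"offset": [2,0,0],"twist": 0,"claw": 0}
    - {"offset": [2,0,0],"twist": 0,"claw": 0}
    - {"offset": [2,0,0],"twist": 0,"claw": 0}
    - {"offset": [2,0,0],"twist": 0,"claw": 0}
    - {"offset": [0,0,0],"twist": 0,"claw": 0}

```text
t: 9.6
position: [0.5164, 0.0052, 0.1842]
orientation: [-3.142, 0.0, 0.281]
wrist_force: [-0.8, -0.1, -1.9]
gripper_width: 0.0156
```

```bash
python3 go.py .5162 .0053 .182 .28
```

```text
t 9.6 pos [0.5164 0.0052 0.1842] rpy [-3.1415e+00  1.0000e-04  2.8110e-01] off mm [-0.1 -0.2  2.2] twist 0.0011 F [-0.81 -0.11 -1.87] T [ 0.004 -0.034 -0.06 ] w 0.0156
```

Call:
apply_moves:
  series:
    - {"offset": [0,0,-3],"twist": 0,"claw": 0}
    - {"offset": [0,0,-3],"twist": 0,"claw": 0}
    - {"offset": [0,0,-3],"twist": 0,"claw": 0}
    - {"offset": [0,0,0],"twist": 0,"claw": 0}
    - {"offset": [0,0,0],"twist": 0,"claw": 0}

```text
t: 10.1
position: [0.5162, 0.0051, 0.1934]
orientation: [3.142, -0.0, 0.281]
wrist_force: [-0.7, 0.4, -1.7]
gripper_width: 0.0153
```

Call:
apply_moves:
  series:
    - {"offset": [0,0,-1],"twist": 0,"claw": 0}
    - {"offset": [0,0,-2],"twist": 0,"claw": 0}
    - {"offset": [0,0,-2],"twist": 0,"claw": 0}
    - {"offset": [0,0,-1],"twist": 0,"claw": 0}
    - {"offset": [0,0,0],"twist": 0,"claw": 0}

```text
t: 10.6
position: [0.5162, 0.0051, 0.1993]
orientation: [-3.142, 0.0, 0.281]
wrist_force: [0.1, 0.4, -4.1]
gripper_width: 0.0155
```

Call:
apply_moves:
  series:
    - {"offset": [0,0,-2],"twist": 0,"claw": 0}
    - {"offset": [0,0,-2],"twist": 0,"claw": 0}
    - {"offset": [0,0,-2],"twist": 0,"claw": 0}
    - {"offset": [0,0,0],"twist": 0,"claw": 0}
    - {"offset": [0,0,0],"twist": 0,"claw": 0}

```text
t: 11.1
position: [0.5162, 0.0051, 0.2054]
orientation: [3.142, -0.0, 0.281]
wrist_force: [0.4, -0.0, -4.3]
gripper_width: 0.0156
```

Call:
apply_moves:
  series:
    - {"offset": [0,0,-2],"twist": 0,"claw": 0}
    - {"offset": [0,0,-2],"twist": 0,"claw": 0}
    - {"offset": [0,0,-2],"twist": 0,"claw": 0}
    - {"offset": [0,0,0],"twist": 0,"claw": 0}
    - {"offset": [0,0,0],"twist": 0,"claw": 0}

```text
t: 11.6
position: [0.5162, 0.0051, 0.2113]
orientation: [-3.142, -0.0, 0.281]
wrist_force: [1.0, 0.0, -3.3]
gripper_width: 0.0155
```

Call:
apply_moves:
  series:
    - {"offset": [0,0,-1],"twist": 0,"claw": 0}
    - {"offset": [0,0,-1],"twist": 0,"claw": 0}
    - {"offset": [0,0,0],"twist": 0,"claw": 0}
    - {"offset": [0,0,0],"twist": 0,"claw": 0}
    - {"offset": [0,0,0],"twist": 0,"claw": 0}

```text
t: 12.1
position: [0.5162, 0.0051, 0.2133]
orientation: [-3.142, 0.0, 0.281]
wrist_force: [0.3, -0.5, -3.4]
gripper_width: 0.0155
```

Call:
apply_moves:
  series:
    - {"offset": [0,0,-1],"twist": 0,"claw": 0}
    - {"offset": [0,0,-1],"twist": 0,"claw": 0}
    - {"offset": [0,0,0],"twist": 0,"claw": 0}
    - {"offset": [0,0,0],"twist": 0,"claw": 0}
    - {"offset": [0,0,0],"twist": 0,"claw": 0}

```text
t: 12.6
position: [0.5162, 0.0051, 0.2153]
orientation: [3.142, 0.0, 0.281]
wrist_force: [0.2, 0.2, -4.1]
gripper_width: 0.0152
```

Call:
apply_moves:
  series:
    - {"offset": [0,0,-1],"twist": 0,"claw": 0}
    - {"offset": [0,0,-1],"twist": 0,"claw": 0}
    - {"offset": [0,0,0],"twist": 0,"claw": 0}
    - {"offset": [0,0,0],"twist": 0,"claw": 0}
    - {"offset": [0,0,0],"twist": 0,"claw": 0}

```text
t: 13.1
position: [0.5162, 0.0051, 0.2173]
orientation: [3.142, 0.0, 0.281]
wrist_force: [0.4, -0.2, -4.2]
gripper_width: 0.0154
```

Call:
apply_moves:
  series:
    - {"offset": [0,0,-1],"twist": 0,"claw": 0}
    - {"offset": [0,0,-1],"twist": 0,"claw": 0}
    - {"offset": [0,0,0],"twist": 0,"claw": 0}
    - {"offset": [0,0,0],"twist": 0,"claw": 0}
    - {"offset": [0,0,0],"twist": 0,"claw": 0}

```text
t: 13.6
position: [0.5162, 0.0051, 0.2193]
orientation: [-3.142, 0.0, 0.281]
wrist_force: [0.0, 0.1, -4.4]
gripper_width: 0.0152
```

Call:
apply_moves:
  series:
    - {"offset": [0,0,-1],"twist": 0,"claw": 0}
    - {"offset": [0,0,-1],"twist": 0,"claw": 0}
    - {"offset": [0,0,0],"twist": 0,"claw": 0}
    - {"offset": [0,0,0],"twist": 0,"claw": 0}
    - {"offset": [0,0,0],"twist": 0,"claw": 0}

```text
t: 14.1
position: [0.5162, 0.0051, 0.2213]
orientation: [-3.142, -0.0, 0.281]
wrist_force: [-0.5, 0.1, -3.4]
gripper_width: 0.0153
```

Call:
apply_moves:
  series:
    - {"offset": [0,0,-1],"twist": 0,"claw": 0}
    - {"offset": [0,0,-1],"twist": 0,"claw": 0}
    - {"offset": [0,0,0],"twist": 0,"claw": 0}
    - {"offset": [0,0,0],"twist": 0,"claw": 0}
    - {"offset": [0,0,0],"twist": 0,"claw": 0}

```text
t: 14.6
position: [0.5162, 0.0051, 0.2233]
orientation: [-3.142, 0.0, 0.281]
wrist_force: [0.6, -0.8, -3.6]
gripper_width: 0.0159
```

Call:
apply_moves:
  series:
    - {"offset": [0,0,-1],"twist": 0,"claw": 0}
    - {"offset": [0,0,-1],"twist": 0,"claw": 0}
    - {"offset": [0,0,0],"twist": 0,"claw": 0}
    - {"offset": [0,0,0],"twist": 0,"claw": 0}
    - {"offset": [0,0,0],"twist": 0,"claw": 0}

```text
t: 15.1
position: [0.5162, 0.0051, 0.2253]
orientation: [-3.142, 0.0, 0.281]
wrist_force: [-0.6, 0.2, -3.5]
gripper_width: 0.0152
```

Run:
```python
from fit import *
px,py,yw=.5315,.009,.28
c,s=np.cos(yw),np.sin(yw)
for z in (.07,.08,.09,.1,.11):
    for x,y in((-.022,-.027),(-.022,-.04),(.006,-.027),(.006,-.04)):
        u=proj(S,[px+c*x-s*y,py+s*x+c*y,z])[0]; v=proj(T,[px+c*x-s*y,py+s*x+c*y,z])[0]
        print(z,x,y,((u-[235,140])*6).round(),((v-[200,160])*6).round())
```

```text
0.07 -0.022 -0.027 [359. 289.] [357. 370.]
0.07 -0.022 -0.04 [359. 264.] [389. 360.]
0.07 0.006 -0.027 [278. 285.] [335. 300.]
0.07 0.006 -0.04 [278. 260.] [368. 290.]
0.08 -0.022 -0.027 [361. 267.] [357. 370.]
0.08 -0.022 -0.04 [361. 242.] [390. 360.]
0.08 0.006 -0.027 [279. 263.] [335. 299.]
0.08 0.006 -0.04 [280. 238.] [368. 289.]
0.09 -0.022 -0.027 [363. 245.] [357. 370.]
0.09 -0.022 -0.04 [363. 220.] [391. 359.]
0.09 0.006 -0.027 [281. 241.] [335. 298.]
0.09 0.006 -0.04 [281. 216.] [368. 288.]
0.1 -0.022 -0.027 [366. 222.] [358. 370.]
0.1 -0.022 -0.04 [365. 198.] [391. 359.]
0.1 0.006 -0.027 [282. 218.] [335. 297.]
0.1 0.006 -0.04 [283. 194.] [368. 287.]
0.11 -0.022 -0.027 [368. 199.] [358. 370.]
0.11 -0.022 -0.04 [368. 175.] [392. 359.]
0.11 0.006 -0.027 [284. 195.] [335. 296.]
0.11 0.006 -0.04 [284. 171.] [369. 286.]
```

Call:
apply_moves:
  series:
    - {"offset": [0,0,-1],"twist": 0,"claw": 0}
    - {"offset": [0,0,-1],"twist": 0,"claw": 0}
    - {"offset": [0,0,0],"twist": 0,"claw": 0}
    - {"offset": [0,0,0],"twist": 0,"claw": 0}
    - {"offset": [0,0,0],"twist": 0,"claw": 0}

```text
t: 15.6
position: [0.5162, 0.0051, 0.2273]
orientation: [-3.142, -0.0, 0.281]
wrist_force: [-0.6, 0.3, -3.9]
gripper_width: 0.0153
```

Call:
apply_moves:
  series:
    - {"offset": [0,0,-1],"twist": 0,"claw": 0}
    - {"offset": [0,0,-1],"twist": 0,"claw": 0}
    - {"offset": [0,0,0],"twist": 0,"claw": 0}
    - {"offset": [0,0,0],"twist": 0,"claw": 0}
    - {"offset": [0,0,0],"twist": 0,"claw": 0}

```text
t: 16.1
position: [0.5162, 0.0051, 0.2293]
orientation: [-3.142, -0.0, 0.281]
wrist_force: [0.2, 0.4, -4.4]
gripper_width: 0.0155
```

Call:
apply_moves:
  series:
    - {"offset": [0,0,-1],"twist": 0,"claw": 0}
    - {"offset": [0,0,-1],"twist": 0,"claw": 0}
    - {"offset": [0,0,0],"twist": 0,"claw": 0}
    - {"offset": [0,0,0],"twist": 0,"claw": 0}
    - {"offset": [0,0,0],"twist": 0,"claw": 0}

```text
t: 16.6
position: [0.5162, 0.0051, 0.2313]
orientation: [-3.142, 0.0, 0.281]
wrist_force: [0.2, -0.2, -4.5]
gripper_width: 0.0156
```

Call:
apply_moves:
  series:
    - {"offset": [0,0,-1],"twist": 0,"claw": 0}
    - {"offset": [0,0,-1],"twist": 0,"claw": 0}
    - {"offset": [0,0,0],"twist": 0,"claw": 0}
    - {"offset": [0,0,0],"twist": 0,"claw": 0}
    - {"offset": [0,0,0],"twist": 0,"claw": 0}

```text
t: 17.1
position: [0.5162, 0.0051, 0.2333]
orientation: [-3.142, 0.0, 0.281]
wrist_force: [0.5, 0.4, -4.0]
gripper_width: 0.0152
```

Call:
apply_moves:
  series:
    - {"offset": [0,0,-0.5],"twist": 0,"claw": 0}
    - {"offset": [0,0,-0.5],"twist": 0,"claw": 0}
    - {"offset": [0,0,0],"twist": 0,"claw": 0}
    - {"offset": [0,0,0],"twist": 0,"claw": 0}
    - {"offset": [0,0,0],"twist": 0,"claw": 0}

```text
t: 17.6
position: [0.5162, 0.0051, 0.2343]
orientation: [-3.142, 0.0, 0.281]
wrist_force: [0.3, -0.9, -3.8]
gripper_width: 0.0156
```

Call:
apply_moves:
  series:
    - {"offset": [0,0,-0.5],"twist": 0,"claw": 0}
    - {"offset": [0,0,-0.5],"twist": 0,"claw": 0}
    - {"offset": [0,0,0],"twist": 0,"claw": 0}
    - {"offset": [0,0,0],"twist": 0,"claw": 0}
    - {"offset": [0,0,0],"twist": 0,"claw": 0}

```text
t: 18.1
position: [0.5162, 0.0051, 0.2353]
orientation: [3.142, 0.0, 0.281]
wrist_force: [0.7, 0.1, -4.5]
gripper_width: 0.015
```

Call:
apply_moves:
  series:
    - {"offset": [0,0,-0.5],"twist": 0,"claw": 0}
    - {"offset": [0,0,-0.5],"twist": 0,"claw": 0}
    - {"offset": [0,0,0],"twist": 0,"claw": 0}
    - {"offset": [0,0,0],"twist": 0,"claw": 0}
    - {"offset": [0,0,0],"twist": 0,"claw": 0}

```text
t: 18.6
position: [0.5162, 0.0051, 0.2363]
orientation: [3.142, 0.0, 0.281]
wrist_force: [-0.8, 0.2, -3.4]
gripper_width: 0.0155
```

Call:
apply_moves:
  series:
    - {"offset": [0,0,-0.5],"twist": 0,"claw": 0}
    - {"offset": [0,0,-0.5],"twist": 0,"claw": 0}
    - {"offset": [0,0,0],"twist": 0,"claw": 0}
    - {"offset": [0,0,0],"twist": 0,"claw": 0}
    - {"offset": [0,0,0],"twist": 0,"claw": 0}

```text
t: 19.1
position: [0.5162, 0.0051, 0.2373]
orientation: [3.142, 0.0, 0.281]
wrist_force: [0.4, -0.0, -3.3]
gripper_width: 0.0153
```

Run:
```python
from cell import cams
from h import *
for n in("side",):
    d=cams.read_camera(n); cv2.imwrite(f"pics/{n}7.png",cv2.cvtColor(d["frame"],cv2.COLOR_RGB2BGR)); np.savez(n+"7.npz",**d)
crop("pics/side7.png","pics/s7.png",235,120,335,200,7)
```

```text
(no output)
```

View pics/s7.png

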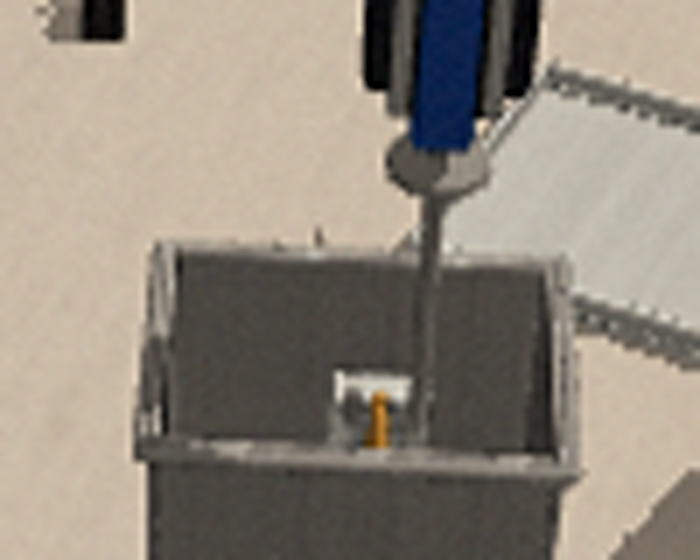

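Call:
apply_moves:
  series:
    - {"offset": [0,0,-0.5],"twist": 0,"claw": 0}
    - {"offset": [0,0,-0.5],"twist": 0,"claw": 0}
    - {"offset": [0,0,0],"twist": 0,"claw": 0}
    - {"offset": [0,0,0],"twist": 0,"claw": 0}
    - {"offset": [0,0,0],"twist": 0,"claw": 0}

```text
t: 19.65
position: [0.5162, 0.0051, 0.2383]
orientation: [-3.142, 0.0, 0.281]
wrist_force: [-0.2, -0.2, -4.2]
gripper_width: 0.0154
```

Call:
apply_moves:
  series:
    - {"offset": [0,0,-0.5],"twist": 0,"claw": 0}
    - {"offset": [0,0,-0.5],"twist": 0,"claw": 0}
    - {"offset": [0,0,0],"twist": 0,"claw": 0}
    - {"offset": [0,0,0],"twist": 0,"claw": 0}
    - {"offset": [0,0,0],"twist": 0,"claw": 0}

```text
t: 20.15
position: [0.5162, 0.0051, 0.2393]
orientation: [-3.142, 0.0, 0.281]
wrist_force: [0.2, -0.3, -3.4]
gripper_width: 0.0154
```

Call:
apply_moves:
  series:
    - {"offset": [0,0,-0.5],"twist": 0,"claw": 0}
    - {"offset": [0,0,-0.5],"twist": 0,"claw": 0}
    - {"offset": [0,0,0],"twist": 0,"claw": 0}
    - {"offset": [0,0,0],"twist": 0,"claw": 0}
    - {"offset": [0,0,0],"twist": 0,"claw": 0}

```text
t: 20.65
position: [0.5162, 0.0051, 0.2403]
orientation: [-3.142, -0.0, 0.281]
wrist_force: [-0.4, 0.4, -3.8]
gripper_width: 0.0157
```

Call:
apply_moves:
  series:
    - {"offset": [0,0,-0.5],"twist": 0,"claw": 0}
    - {"offset": [0,0,-0.5],"twist": 0,"claw": 0}
    - {"offset": [0,0,0],"twist": 0,"claw": 0}
    - {"offset": [0,0,0],"twist": 0,"claw": 0}
    - {"offset": [0,0,0],"twist": 0,"claw": 0}

```text
t: 21.15
position: [0.5162, 0.0051, 0.2413]
orientation: [-3.142, 0.0, 0.281]
wrist_force: [-0.0, 0.3, -5.3]
gripper_width: 0.0156
```

Call:
apply_moves:
  series:
    - {"offset": [0,0,-0.5],"twist": 0,"claw": 0}
    - {"offset": [0,0,0],"twist": 0,"claw": 0}
    - {"offset": [0,0,0],"twist": 0,"claw": 0}
    - {"offset": [0,0,0],"twist": 0,"claw": 0}
    - {"offset": [0,0,0],"twist": 0,"claw": 0}

```text
t: 21.65
position: [0.5162, 0.0051, 0.2417]
orientation: [-3.142, 0.0, 0.281]
wrist_force: [-0.6, -0.1, -8.3]
gripper_width: 0.0152
```

Call:
apply_moves:
  series:
    - {"offset": [0,0,1.5],"twist": 0,"claw": 0}
    - {"offset": [0,0,1.5],"twist": 0,"claw": 0}
    - {"offset": [0,0,0],"twist": 0,"claw": 0}
    - {"offset": [1,0,0],"twist": 0,"claw": 0}
    - {"offset": [2,0,0],"twist": 0,"claw": 0}

```text
t: 22.15
position: [0.5192, 0.0059, 0.239]
orientation: [3.141, -0.0, 0.281]
wrist_force: [0.4, -0.6, -4.0]
gripper_width: 0.0153
```

Call:
apply_moves:
  series:
    - {"offset": [2,0,0],"twist": 0,"claw": 0}
    - {"offset": [2,0,0],"twist": 0,"claw": 0}
    - {"offset": [2,0,0],"twist": 0,"claw": 0}
    - {"offset": [2,0,0],"twist": 0,"claw": 0}
    - {"offset": [2,0,0],"twist": 0,"claw": 0}

```text
t: 22.65
position: [0.5289, 0.0088, 0.2388]
orientation: [-3.142, 0.0, 0.281]
wrist_force: [0.2, 0.2, -4.0]
gripper_width: 0.0154
```

No lateral resistance; carry on.

Call:
apply_moves:
  series:
    - {"offset": [2,0,0],"twist": 0,"claw": 0}
    - {"offset": [2,0,0],"twist": 0,"claw": 0}
    - {"offset": [2,0,0],"twist": 0,"claw": 0}
    - {"offset": [2,0,0],"twist": 0,"claw": 0}
    - {"offset": [2,0,0],"twist": 0,"claw": 0}

```text
t: 23.15
position: [0.5385, 0.0115, 0.2388]
orientation: [-3.142, -0.0, 0.281]
wrist_force: [0.0, -0.6, -4.3]
gripper_width: 0.0155
```

Run:
```python
from cell import cams
from h import *
for n in("side",):
    d=cams.read_camera(n); cv2.imwrite(f"pics/{n}8.png",cv2.cvtColor(d["frame"],cv2.COLOR_RGB2BGR)); np.savez(n+"8.npz",**d)
crop("pics/side8.png","pics/s8.png",235,120,335,200,7)
```

```text
(no output)
```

View pics/s8.png

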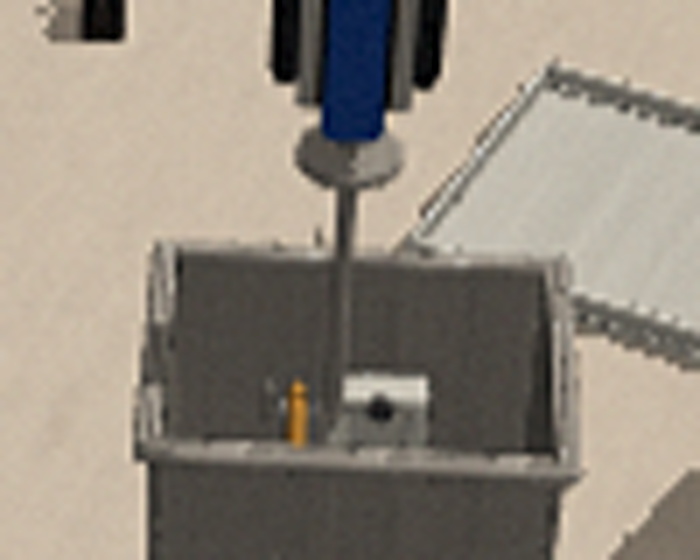

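Call:
apply_moves:
  series:
    - {"offset": [2,0,0],"twist": 0,"claw": 0}
    - {"offset": [2,0,0],"twist": 0,"claw": 0}
    - {"offset": [2,0,0],"twist": 0,"claw": 0}
    - {"offset": [1,0,0],"twist": 0,"claw": 0}
    - {"offset": [0,0,-1],"twist": 0,"claw": 0}

```text
t: 23.7
position: [0.5451, 0.0135, 0.2397]
orientation: [-3.142, 0.0, 0.281]
wrist_force: [1.1, 0.2, -2.9]
gripper_width: 0.0156
```

Call:
apply_moves:
  series:
    - {"offset": [0,0,-2],"twist": 0,"claw": 0}
    - {"offset": [0,0,-3],"twist": 0,"claw": 0}
    - {"offset": [0,0,-4],"twist": 0,"claw": 0}
    - {"offset": [0,0,-4],"twist": 0,"claw": 0}
    - {"offset": [0,0,-4],"twist": 0,"claw": 0}

```text
t: 24.2
position: [0.5451, 0.0134, 0.2573]
orientation: [3.141, -0.0, 0.281]
wrist_force: [0.5, 0.2, -4.4]
gripper_width: 0.0154
```

Run:
```python
from cell import cams
from h import *
for n in("side",):
    d=cams.read_camera(n); cv2.imwrite(f"pics/{n}9.png",cv2.cvtColor(d["frame"],cv2.COLOR_RGB2BGR)); np.savez(n+"9.npz",**d)
crop("pics/side9.png","pics/s9.png",235,110,335,190,7)
```

```text
(no output)
```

View pics/s9.png

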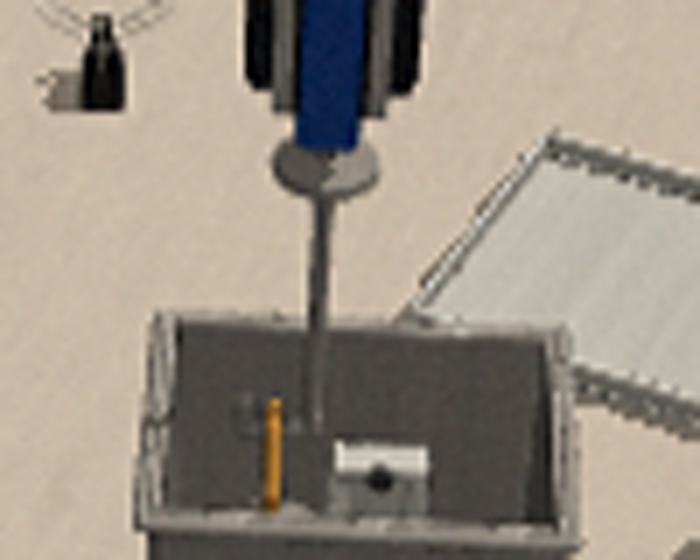

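Eye hangs on the hook between shank (318,430) and tip (245,400), clear of the keeper (380,480). Lift.

Call:
apply_moves:
  series:
    - {"offset": [0,0,-5],"twist": 0,"claw": 0}
    - {"offset": [0,0,-6],"twist": 0,"claw": 0}
    - {"offset": [0,0,-7],"twist": 0,"claw": 0}
    - {"offset": [0,0,-7],"twist": 0,"claw": 0}
    - {"offset": [0,0,-7],"twist": 0,"claw": 0}

```text
t: 24.75
position: [0.5451, 0.0134, 0.2896]
orientation: [3.142, -0.0, 0.281]
wrist_force: [-0.4, -0.2, -4.0]
gripper_width: 0.0153
```

Call:
apply_moves:
  series:
    - {"offset": [0,0,-8],"twist": 0,"claw": 0}
    - {"offset": [0,0,-9],"twist": 0,"claw": 0}
    - {"offset": [0,0,-10],"twist": 0,"claw": 0}
    - {"offset": [0,0,-10],"twist": 0,"claw": 0}
    - {"offset": [0,0,-10],"twist": 0,"claw": 0}

```text
t: 25.25
position: [0.5451, 0.0134, 0.3368]
orientation: [3.142, -0.0, 0.281]
wrist_force: [-0.3, 1.0, -5.0]
gripper_width: 0.0155
```

Call:
apply_moves:
  series:
    - {"offset": [0,0,-9],"twist": 0,"claw": 0}
    - {"offset": [0,0,-6],"twist": 0,"claw": 0}
    - {"offset": [0,0,-3],"twist": 0,"claw": 0}
    - {"offset": [0,0,0],"twist": 0,"claw": 0}
    - {"offset": [0,0,0],"twist": 0,"claw": 0}

```text
t: 25.75
position: [0.545, 0.0134, 0.3534]
orientation: [-3.141, 0.001, 0.281]
wrist_force: [-0.3, 0.2, -5.4]
gripper_width: 0.0156
```

```bash
python3 go.py .4924 -.2636 .36 .28
python3 - <<'E'
from cell import cams
from h import *
for n in("side",):
    d=cams.read_camera(n); cv2.imwrite(f"pics/{n}10.png",cv2.cvtColor(d["frame"],cv2.COLOR_RGB2BGR)); np.savez(n+"10.npz",**d)
crop("pics/side10.png","pics/s10.png",215,60,345,220,4)
E
```

```text
t 25.75 pos [0.545  0.0134 0.3534] rpy [-3.1414e+00  5.0000e-04  2.8100e-01] off mm [-127.4  251.6   -6.6] twist 0.001 F [-0.32  0.2  -5.41] T [ 0.009  0.025 -0.008] w 0.0156
```

View pics/s10.png

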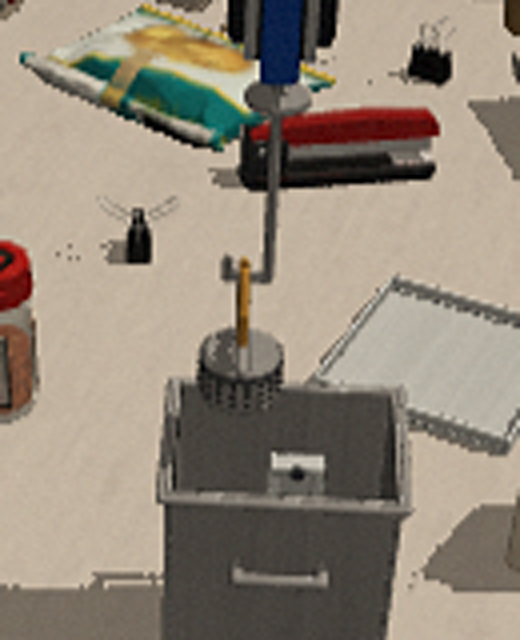

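Call:
apply_moves:
  series:
    - {"offset": [-2.3,4.5,0],"twist": 0,"claw": 0}
    - {"offset": [-4.5,9,0],"twist": 0,"claw": 0}
    - {"offset": [-6.8,13.4,0],"twist": 0,"claw": 0}
    - {"offset": [-9,17.8,0],"twist": 0,"claw": 0}
    - {"offset": [-11.3,22.3,0],"twist": 0,"claw": 0}

```text
t: 26.3
position: [0.5306, -0.0617, 0.3538]
orientation: [3.142, 0.0, 0.281]
wrist_force: [0.5, -0.2, -4.0]
gripper_width: 0.0156
```

Call:
apply_moves:
  series:
    - {"offset": [-11.3,22.3,0],"twist": 0,"claw": 0}
    - {"offset": [-11.3,22.3,0],"twist": 0,"claw": 0}
    - {"offset": [-11.3,22.3,0],"twist": 0,"claw": 0}
    - {"offset": [-11.3,22.3,0],"twist": 0,"claw": 0}
    - {"offset": [-11.3,22.3,0],"twist": 0,"claw": 0}

```text
t: 26.8
position: [0.5068, -0.1852, 0.3539]
orientation: [3.141, -0.0, 0.28]
wrist_force: [0.3, -1.0, -3.5]
gripper_width: 0.0156
```

Call:
apply_moves:
  series:
    - {"offset": [-11.3,22.3,0],"twist": 0,"claw": 0}
    - {"offset": [-9,17.8,0],"twist": 0,"claw": 0}
    - {"offset": [-6.8,13.4,0],"twist": 0,"claw": 0}
    - {"offset": [-4.5,9,0],"twist": 0,"claw": 0}
    - {"offset": [-2.3,4.5,0],"twist": 0,"claw": 0}

```text
t: 27.3
position: [0.4934, -0.2578, 0.3537]
orientation: [-3.141, 0.0, 0.28]
wrist_force: [0.6, 0.2, -3.3]
gripper_width: 0.0155
```

```bash
python3 go.py .4928 -.2634 .194 .28
python3 - <<'E'
from cell import cams
from h import *
for n in("side","top"):
    d=cams.read_camera(n); cv2.imwrite(f"pics/{n}11.png",cv2.cvtColor(d["frame"],cv2.COLOR_RGB2BGR)); np.savez(n+"11.npz",**d)
E
```

```text
t 27.3 pos [ 0.4934 -0.2578  0.3537] rpy [-3.1415e+00  1.0000e-04  2.8020e-01] off mm [ -2.1   5.2 159.7] twist 0.0002 F [ 0.56  0.21 -3.26] T [-0.006  0.011 -0.032] w 0.0155
```

View pics/side11.png

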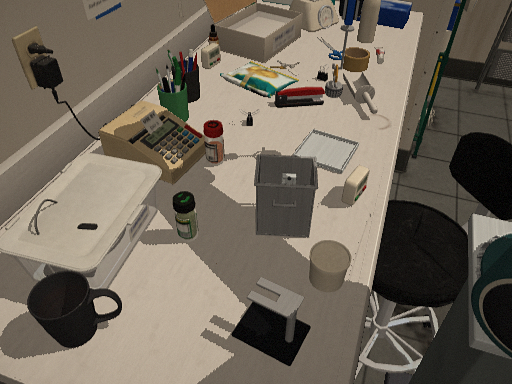

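Call:
apply_moves:
  series:
    - {"offset": [-2,5,5],"twist": 0,"claw": 0}
    - {"offset": [0,0,10],"twist": 0,"claw": 0}
    - {"offset": [0,0,15],"twist": 0,"claw": 0}
    - {"offset": [0,0,15],"twist": 0,"claw": 0}
    - {"offset": [0,0,15],"twist": 0,"claw": 0}

```text
t: 27.9
position: [0.493, -0.2619, 0.2918]
orientation: [-3.141, 0.001, 0.281]
wrist_force: [1.1, -0.2, -4.0]
gripper_width: 0.0153
```

Call:
apply_moves:
  series:
    - {"offset": [0,0,15],"twist": 0,"claw": 0}
    - {"offset": [0,0,15],"twist": 0,"claw": 0}
    - {"offset": [0,0,15],"twist": 0,"claw": 0}
    - {"offset": [0,0,12],"twist": 0,"claw": 0}
    - {"offset": [0,0,8],"twist": 0,"claw": 0}

```text
t: 28.4
position: [0.493, -0.2622, 0.2274]
orientation: [-3.141, 0.001, 0.281]
wrist_force: [-0.6, -0.3, -4.7]
gripper_width: 0.0154
```

Call:
apply_moves:
  series:
    - {"offset": [0,0,6],"twist": 0,"claw": 0}
    - {"offset": [0,0,4],"twist": 0,"claw": 0}
    - {"offset": [0,0,2],"twist": 0,"claw": 0}
    - {"offset": [0,0,0],"twist": 0,"claw": 0}
    - {"offset": [0,0,0],"twist": 0,"claw": 0}

```text
t: 28.9
position: [0.4933, -0.2623, 0.2172]
orientation: [3.141, -0.0, 0.281]
wrist_force: [-0.4, 0.1, -2.9]
gripper_width: 0.0156
```

```bash
python3 go.py .4928 -.2634 .1874 .28
python3 - <<'E'
from cell import cams
from h import *
for n in("side","top"):
    d=cams.read_camera(n); cv2.imwrite(f"pics/{n}12.png",cv2.cvtColor(d["frame"],cv2.COLOR_RGB2BGR)); np.savez(n+"12.npz",**d)
crop("pics/side12.png","pics/s12.png",275,80,375,180,6)
E
```

```text
t 28.9 pos [ 0.4933 -0.2623  0.2172] rpy [ 3.1412e+00 -4.0000e-04  2.8100e-01] off mm [-0.8  0.9 29.8] twist 0.001 F [-0.35  0.08 -2.87] T [ 0.023  0.021 -0.004] w 0.0156
```

View pics/s12.png

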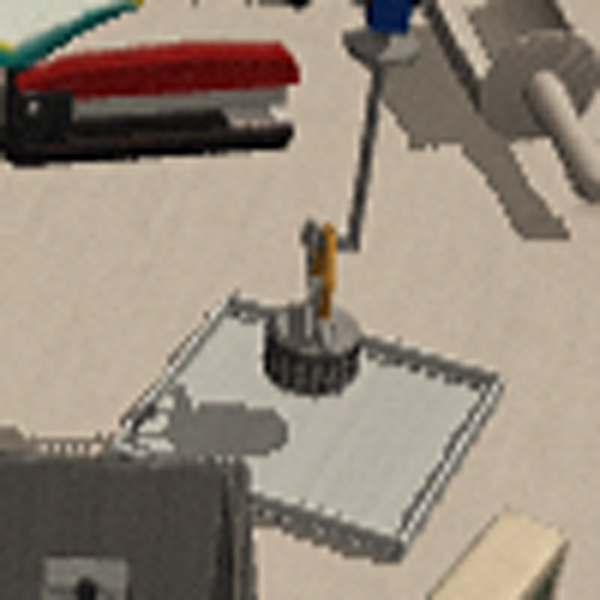

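Call:
apply_moves:
  series:
    - {"offset": [0,0,4],"twist": 0,"claw": 0}
    - {"offset": [0,0,6],"twist": 0,"claw": 0}
    - {"offset": [0,0,6],"twist": 0,"claw": 0}
    - {"offset": [0,0,5],"twist": 0,"claw": 0}
    - {"offset": [0,0,3],"twist": 0,"claw": 0}

```text
t: 29.5
position: [0.493, -0.2622, 0.192]
orientation: [-3.141, 0.001, 0.281]
wrist_force: [-1.1, 0.7, -3.5]
gripper_width: 0.0154
```

Call:
apply_moves:
  series:
    - {"offset": [0,0,1],"twist": 0,"claw": 0}
    - {"offset": [0,0,1],"twist": 0,"claw": 0}
    - {"offset": [0,0,1],"twist": 0,"claw": 0}
    - {"offset": [0,0,1],"twist": 0,"claw": 0}
    - {"offset": [0,0,1],"twist": 0,"claw": 0}

```text
t: 30.0
position: [0.4932, -0.2623, 0.1879]
orientation: [3.141, -0.0, 0.281]
wrist_force: [-0.6, -0.1, -2.5]
gripper_width: 0.0155
```

Call:
apply_moves:
  series:
    - {"offset": [0,0,1],"twist": 0,"claw": 0}
    - {"offset": [0,0,1],"twist": 0,"claw": 0}
    - {"offset": [0,0,1],"twist": 0,"claw": 0}
    - {"offset": [0,0,1],"twist": 0,"claw": 0}
    - {"offset": [0,0,0],"twist": 0,"claw": 0}

```text
t: 30.5
position: [0.4931, -0.2622, 0.1837]
orientation: [-3.141, 0.0, 0.281]
wrist_force: [0.6, 0.1, -0.8]
gripper_width: 0.0153
```

Call:
apply_moves:
  series:
    - {"offset": [0,0,2],"twist": 0,"claw": 0}
    - {"offset": [0,0,1],"twist": 0,"claw": 0}
    - {"offset": [0,0,1],"twist": 0,"claw": 0}
    - {"offset": [0,0,0],"twist": 0,"claw": 0}
    - {"offset": [0,0,0],"twist": 0,"claw": 0}

```text
t: 31.0
position: [0.4932, -0.2623, 0.1798]
orientation: [3.142, -0.0, 0.281]
wrist_force: [0.9, -0.9, -0.9]
gripper_width: 0.0156
```

Call:
apply_moves:
  series:
    - {"offset": [0,0,2],"twist": 0,"claw": 0}
    - {"offset": [0,0,2],"twist": 0,"claw": 0}
    - {"offset": [0,0,2],"twist": 0,"claw": 0}
    - {"offset": [0,0,0],"twist": 0,"claw": 0}
    - {"offset": [0,0,0],"twist": 0,"claw": 0}

```text
t: 31.5
position: [0.4931, -0.2623, 0.1737]
orientation: [-3.142, 0.0, 0.281]
wrist_force: [0.1, -0.5, -1.7]
gripper_width: 0.0151
```

```bash
python3 go.py .4928 -.2634 .1735 .28
python3 - <<'E'
from cell import cams
from h import *
for n in("side","top"):
    d=cams.read_camera(n); cv2.imwrite(f"pics/{n}13.png",cv2.cvtColor(d["frame"],cv2.COLOR_RGB2BGR)); np.savez(n+"13.npz",**d)
crop("pics/side13.png","pics/s13.png",295,90,365,160,8)
E
```

```text
t 31.5 pos [ 0.4931 -0.2623  0.1737] rpy [-3.1415e+00  1.0000e-04  2.8100e-01] off mm [-0.6  1.   0.2] twist 0.001 F [ 0.09 -0.48 -1.74] T [0.058 0.053 0.038] w 0.0151
```

View pics/s13.png

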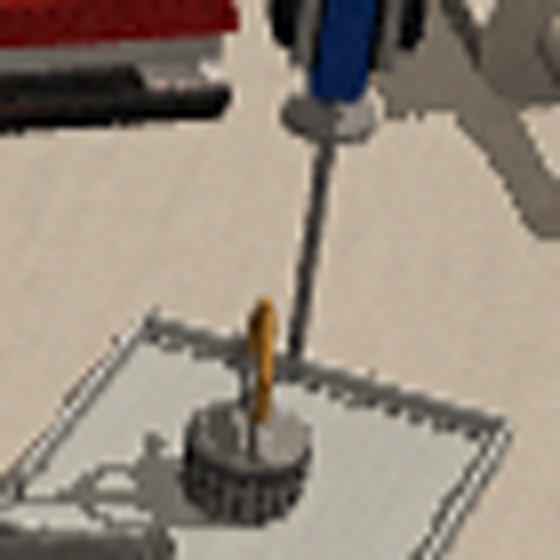

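Call:
apply_moves:
  series:
    - {"offset": [-1,0,0],"twist": 0,"claw": 0}
    - {"offset": [-2,0,0],"twist": 0,"claw": 0}
    - {"offset": [-2,0,0],"twist": 0,"claw": 0}
    - {"offset": [-2,0,0],"twist": 0,"claw": 0}
    - {"offset": [-2,0,0],"twist": 0,"claw": 0}

```text
t: 32.1
position: [0.4843, -0.2648, 0.1738]
orientation: [3.142, -0.0, 0.281]
wrist_force: [0.2, 0.2, -2.4]
gripper_width: 0.0154
```

Call:
apply_moves:
  series:
    - {"offset": [-3,0,0],"twist": 0,"claw": 0}
    - {"offset": [-3,0,0],"twist": 0,"claw": 0}
    - {"offset": [-3,0,0],"twist": 0,"claw": 0}
    - {"offset": [-3,0,0],"twist": 0,"claw": 0}
    - {"offset": [-3,0,0],"twist": 0,"claw": 0}

```text
t: 32.6
position: [0.4698, -0.269, 0.1738]
orientation: [3.142, 0.0, 0.281]
wrist_force: [0.0, -0.3, -1.8]
gripper_width: 0.0154
```

Call:
apply_moves:
  series:
    - {"offset": [-4,0,0],"twist": 0,"claw": 0}
    - {"offset": [-4,0,0],"twist": 0,"claw": 0}
    - {"offset": [-4,0,0],"twist": 0,"claw": 0}
    - {"offset": [-4,0,0],"twist": 0,"claw": 0}
    - {"offset": [-2,0,0],"twist": 0,"claw": 0}

```text
t: 33.1
position: [0.4524, -0.274, 0.1738]
orientation: [3.142, -0.0, 0.281]
wrist_force: [0.1, -0.8, -1.3]
gripper_width: 0.0154
```

```bash
python3 go.py .4928 -.2634 .1735 .28
python3 - <<'E'
from cell import cams
from h import *
for n in("side","top"):
    d=cams.read_camera(n); cv2.imwrite(f"pics/{n}14.png",cv2.cvtColor(d["frame"],cv2.COLOR_RGB2BGR)); np.savez(n+"14.npz",**d)
crop("pics/side14.png","pics/s14.png",295,90,375,170,7)
E
```

```text
t 33.1 pos [ 0.4524 -0.274   0.1738] rpy [ 3.1415 -0.      0.2808] off mm [41.7  1.   0.3] twist 0.0008 F [ 0.06 -0.81 -1.3 ] T [ 0.023 -0.021  0.011] w 0.0154
```

View pics/s14.png

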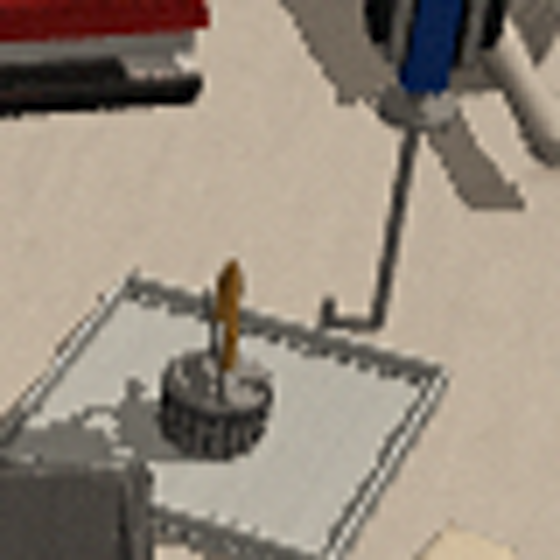

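Call:
apply_moves:
  series:
    - {"offset": [0,0,-15],"twist": 0,"claw": 0}
    - {"offset": [0,0,-35],"twist": 0,"claw": 0}
    - {"offset": [0,0,-40],"twist": 0,"claw": 0}
    - {"offset": [0,0,-40],"twist": 0,"claw": 0}
    - {"offset": [0,0,-25],"twist": 0,"claw": 0}

```text
t: 33.7
position: [0.453, -0.2739, 0.3334]
orientation: [3.139, -0.002, 0.281]
wrist_force: [0.6, -0.7, -1.9]
gripper_width: 0.015
```

```bash
python3 go.py .5539 .2504 .33 -.164
```

```text
t 33.7 pos [ 0.453  -0.2739  0.3334] rpy [ 3.1387e+00 -2.5000e-03  2.8120e-01] off mm [ 242.4 -475.7    3.4] twist 0.4452 F [ 0.57 -0.74 -1.95] T [ 0.064 -0.023 -0.014] w 0.015
```

Call:
apply_moves:
  series:
    - {"offset": [9,-18,0],"twist": 0,"claw": 0}
    - {"offset": [18,-36,0],"twist": 0,"claw": 0}
    - {"offset": [18,-36,0],"twist": 0,"claw": 0}
    - {"offset": [18,-36,0],"twist": 0,"claw": 0}
    - {"offset": [18,-36,0],"twist": 0,"claw": 0}

```text
t: 34.2
position: [0.4857, -0.0942, 0.3302]
orientation: [3.141, -0.001, 0.281]
wrist_force: [0.2, -0.3, -1.3]
gripper_width: 0.0154
```

Call:
apply_moves:
  series:
    - {"offset": [18,-36,0],"twist": 0,"claw": 0}
    - {"offset": [18,-36,0],"twist": 0,"claw": 0}
    - {"offset": [18,-36,0],"twist": 0,"claw": 0}
    - {"offset": [18,-36,0],"twist": 0,"claw": 0}
    - {"offset": [18,-36,0],"twist": 0,"claw": 0}

```text
t: 34.7
position: [0.5222, 0.104, 0.3302]
orientation: [3.141, -0.001, 0.281]
wrist_force: [0.6, -0.3, -1.1]
gripper_width: 0.0155
```

Call:
apply_moves:
  series:
    - {"offset": [18,-36,0],"twist": 0,"claw": 0}
    - {"offset": [18,-36,0],"twist": 0,"claw": 0}
    - {"offset": [18,-36,0],"twist": 0,"claw": 0}
    - {"offset": [12,-20,0],"twist": 0,"claw": 0}
    - {"offset": [5,-6,0],"twist": 0,"claw": 0}

```text
t: 35.2
position: [0.5533, 0.2528, 0.3294]
orientation: [-3.141, 0.0, 0.283]
wrist_force: [0.2, 0.1, -2.2]
gripper_width: 0.0152
```

Call:
apply_moves:
  series:
    - {"offset": [0,0,0],"twist": 0.11,"claw": 0}
    - {"offset": [0,0,0],"twist": 0.13,"claw": 0}
    - {"offset": [0,0,0],"twist": 0.13,"claw": 0}
    - {"offset": [0,0,0],"twist": 0.075,"claw": 0}
    - {"offset": [0,0,0],"twist": 0,"claw": 0}

```text
t: 35.7
position: [0.5533, 0.25, 0.3298]
orientation: [-3.141, -0.001, -0.166]
wrist_force: [-1.2, 0.3, -1.3]
gripper_width: 0.0155
```

```bash
python3 go.py .5539 .2504 .1524 -.164
```

```text
t 35.7 pos [0.5533 0.25   0.3298] rpy [-3.1413e+00 -7.0000e-04 -1.6570e-01] off mm [  0.5  -0.5 177.4] twist -0.0017 F [-1.16  0.27 -1.35] T [-0.015 -0.007  0.007] w 0.0155
```

Call:
apply_moves:
  series:
    - {"offset": [0.5,-0.5,20],"twist": 0,"claw": 0}
    - {"offset": [0,0,40],"twist": 0,"claw": 0}
    - {"offset": [0,0,40],"twist": 0,"claw": 0}
    - {"offset": [0,0,40],"twist": 0,"claw": 0}
    - {"offset": [0,0,20],"twist": 0,"claw": 0}

```text
t: 36.2
position: [0.5529, 0.2501, 0.1656]
orientation: [3.14, 0.003, -0.161]
wrist_force: [-0.3, 0.0, -1.7]
gripper_width: 0.0154
```

Call:
apply_moves:
  series:
    - {"offset": [0,0,10],"twist": 0,"claw": 0}
    - {"offset": [0,0,4],"twist": 0,"claw": 0}
    - {"offset": [0,0,0],"twist": 0,"claw": 0}
    - {"offset": [0,0,0],"twist": 0,"claw": 0}
    - {"offset": [0,0,0],"twist": 0,"claw": 0}

```text
t: 36.7
position: [0.5543, 0.2511, 0.1561]
orientation: [-3.141, -0.001, -0.164]
wrist_force: [-0.4, -0.5, -1.7]
gripper_width: 0.0151
```

```bash
python3 go.py .4832 .2622 .1524 -.164
python3 - <<'E'
from cell import cams
from h import *
d=cams.read_camera("side"); cv2.imwrite(f"pics/side15.png",cv2.cvtColor(d["frame"],cv2.COLOR_RGB2BGR))
crop("pics/side15.png","pics/s15.png",190,210,330,350,5)
E
```

```text
t 36.7 pos [0.5543 0.2511 0.1561] rpy [-3.1407e+00 -1.4000e-03 -1.6370e-01] off mm [-72.    0.6   3.7] twist 0.0003 F [-0.41 -0.48 -1.74] T [0.041 0.109 0.017] w 0.0151
```

View pics/s15.png

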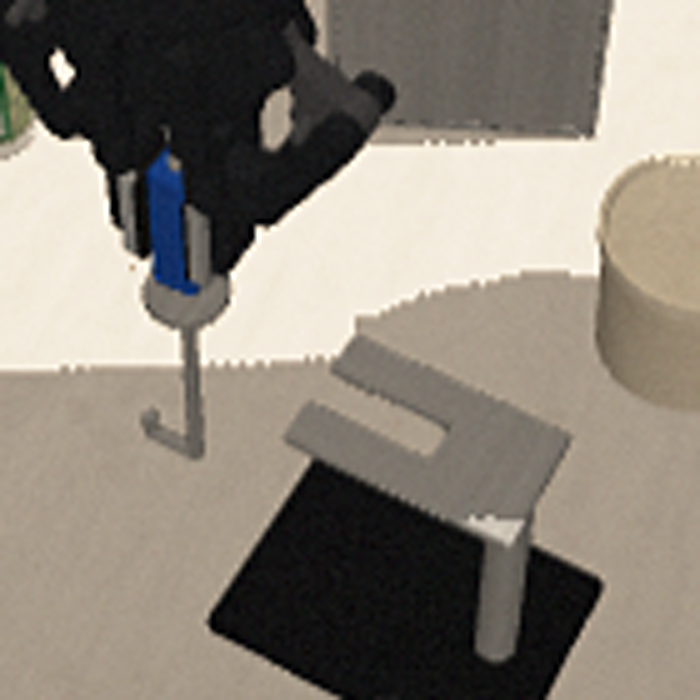

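Rod is in front of the fork's open end (320,400), collar above it. Slide in 72 mm.

Call:
apply_moves:
  series:
    - {"offset": [-8,0,2],"twist": 0,"claw": 0}
    - {"offset": [-12,0,0],"twist": 0,"claw": 0}
    - {"offset": [-12,0,0],"twist": 0,"claw": 0}
    - {"offset": [-12,0,0],"twist": 0,"claw": 0}
    - {"offset": [-10,0,0],"twist": 0,"claw": 0}

```text
t: 37.25
position: [0.4993, 0.26, 0.153]
orientation: [-3.141, -0.0, -0.164]
wrist_force: [-0.0, -0.5, -1.8]
gripper_width: 0.0155
```

Call:
apply_moves:
  series:
    - {"offset": [-10,0.5,0],"twist": 0,"claw": 0}
    - {"offset": [-6,0,0],"twist": 0,"claw": 0}
    - {"offset": [-2,0,0],"twist": 0,"claw": 0}
    - {"offset": [0,0,0],"twist": 0,"claw": 0}
    - {"offset": [0,0,0],"twist": 0,"claw": 0}

```text
t: 37.75
position: [0.483, 0.2622, 0.1528]
orientation: [-3.142, -0.0, -0.164]
wrist_force: [-0.0, 0.9, -2.2]
gripper_width: 0.0152
```

```bash
python3 go.py .4832 .2622 .1409 -.164
python3 - <<'E'
from cell import cams
from h import *
d=cams.read_camera("side"); cv2.imwrite(f"pics/side16.png",cv2.cvtColor(d["frame"],cv2.COLOR_RGB2BGR))
crop("pics/side16.png","pics/s16.png",210,230,330,350,5)
E
```

```text
t 37.75 pos [0.483  0.2622 0.1528] rpy [-3.1416e+00 -1.0000e-04 -1.6410e-01] off mm [ 0.2 -0.1 11.9] twist -0.0001 F [-0.05  0.9  -2.18] T [ 0.016 -0.007  0.025] w 0.0152
```

View pics/s16.png

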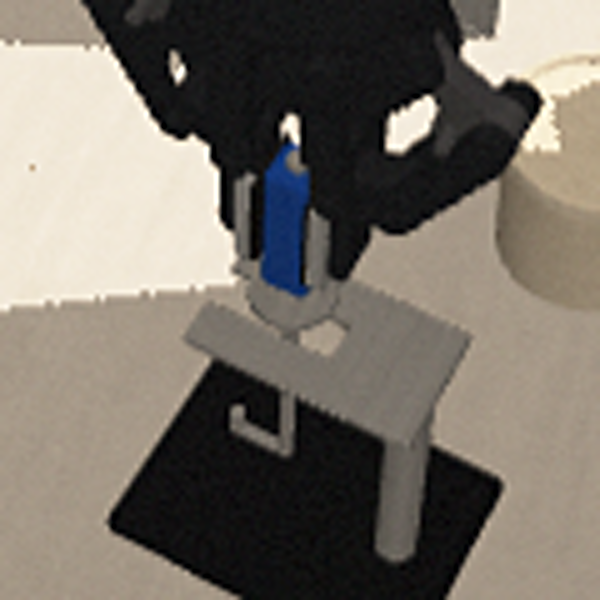

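In the slot. Lower until the collar seats.

Call:
apply_moves:
  series:
    - {"offset": [0,0,3],"twist": 0,"claw": 0}
    - {"offset": [0,0,3],"twist": 0,"claw": 0}
    - {"offset": [0,0,3],"twist": 0,"claw": 0}
    - {"offset": [0,0,1],"twist": 0,"claw": 0}
    - {"offset": [0,0,0],"twist": 0,"claw": 0}

```text
t: 38.3
position: [0.4827, 0.2622, 0.1425]
orientation: [3.141, 0.0, -0.164]
wrist_force: [-0.0, 0.1, -1.6]
gripper_width: 0.0154
```

Call:
apply_moves:
  series:
    - {"offset": [0,0,1],"twist": 0,"claw": 0}
    - {"offset": [0,0,0],"twist": 0,"claw": 0}
    - {"offset": [0,0,1],"twist": 0,"claw": 0}
    - {"offset": [0,0,0],"twist": 0,"claw": 0}
    - {"offset": [0,0,0],"twist": 0,"claw": 0}

```text
t: 38.8
position: [0.4828, 0.2622, 0.141]
orientation: [-3.141, -0.0, -0.164]
wrist_force: [0.3, -0.3, -0.8]
gripper_width: 0.0152
```

Call:
apply_moves:
  series:
    - {"offset": [0,0,0.7],"twist": 0,"claw": 0}
    - {"offset": [0,0,0],"twist": 0,"claw": 0}
    - {"offset": [0,0,0],"twist": 0,"claw": 0}
    - {"offset": [0,0,0],"twist": 0,"claw": 0}
    - {"offset": [0,0,0],"twist": 0,"claw": 0}

```text
t: 39.3
position: [0.4829, 0.2623, 0.1409]
orientation: [-3.141, -0.001, -0.164]
wrist_force: [-2.2, -1.2, 6.6]
gripper_width: 0.0152
```

Call:
apply_moves:
  series:
    - {"offset": [0,0,0],"twist": 0,"claw": 0.25}
    - {"offset": [0,0,0],"twist": 0,"claw": 0.4}
    - {"offset": [0,0,0],"twist": 0,"claw": 0.7}
    - {"offset": [0,0,0],"twist": 0,"claw": 1}
    - {"offset": [0,0,0],"twist": 0,"claw": 1}

```text
t: 39.8
position: [0.4828, 0.2622, 0.14]
orientation: [3.142, 0.0, -0.164]
wrist_force: [0.1, -0.7, -0.6]
gripper_width: 0.0759
```

Call:
apply_moves:
  series:
    - {"offset": [0,0,0],"twist": 0,"claw": 1}
    - {"offset": [0,0,0],"twist": 0,"claw": 1}
    - {"offset": [0,0,-5],"twist": 0,"claw": 1}
    - {"offset": [0,0,-15],"twist": 0,"claw": 1}
    - {"offset": [0,0,-20],"twist": 0,"claw": 1}

```text
t: 40.3
position: [0.4826, 0.2621, 0.181]
orientation: [3.141, 0.001, -0.164]
wrist_force: [0.2, 0.1, 0.1]
gripper_width: 0.0852
```

Call:
apply_moves:
  series:
    - {"offset": [0,0,-30],"twist": 0,"claw": 1}
    - {"offset": [0,0,-30],"twist": 0,"claw": 1}
    - {"offset": [0,0,-30],"twist": 0,"claw": 1}
    - {"offset": [0,0,-20],"twist": 0,"claw": 1}
    - {"offset": [0,0,0],"twist": 0,"claw": 1}

```text
t: 40.8
position: [0.4833, 0.2625, 0.2947]
orientation: [-3.138, -0.004, -0.164]
wrist_force: [0.1, -0.5, -0.0]
gripper_width: 0.0853
```

```bash
python3 go.py .4832 .2622 .1409 -.164
python3 - <<'E'
from cell import cams
from h import *
for n in("side","top"):
    d=cams.read_camera(n); cv2.imwrite(f"pics/{n}17.png",cv2.cvtColor(d["frame"],cv2.COLOR_RGB2BGR)); np.savez(n+"17.npz",**d)
E
```

```text
t 40.8 pos [0.4833 0.2625 0.2947] rpy [-3.1385 -0.0045 -0.164 ] off mm [-1.000e-01  3.000e-01  1.538e+02] twist 0.0 F [ 0.07 -0.53 -0.01] T [-0.004  0.028 -0.048] w 0.0853
```

View pics/side17.png

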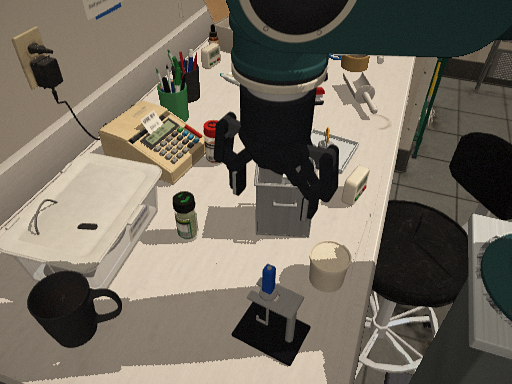

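View pics/top17.png

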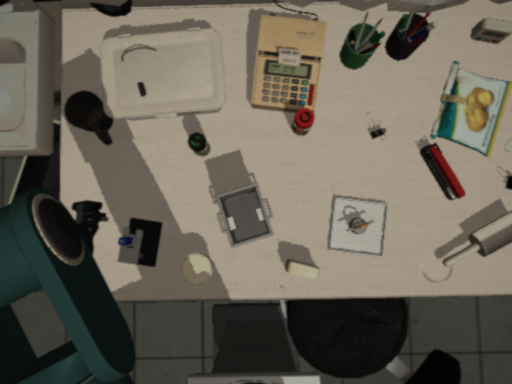

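Run:
```python
from h import *
a=cv2.imread("pics/top17.png")[185:285,310:410]; b=cv2.imread("pics/side17.png")[255:355,225:325]
cv2.imwrite("pics/f.png",cv2.resize(np.hstack([a,b]),None,fx=4,fy=4,interpolation=cv2.INTER_CUBIC))
```

```text
(no output)
```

View pics/f.png

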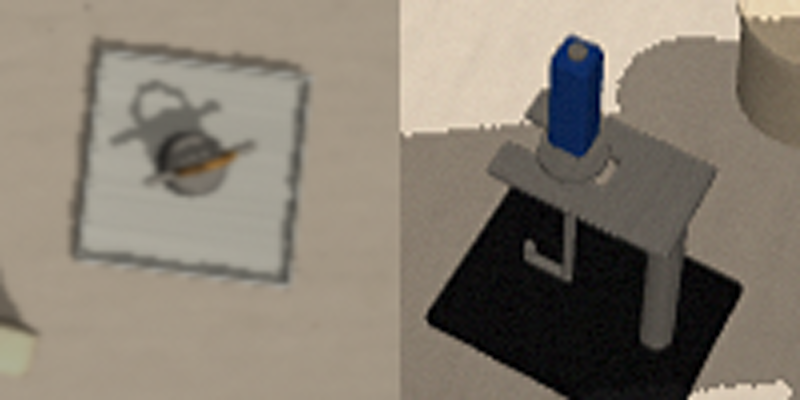

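Infuser stands upright near the tray's centre; rod hangs upright with the collar on the fork.

```bash
python3 -c "
from cell import arm
print(arm.finish_job())"
```

```text
the job is handed in; nothing more can be done
None
```

The infuser now stands upright on the drip tray and the rod hangs back in its stand. I handed the job in at about 41 s of the 72 s allowed; handing in reports no verdict.

- **Fetching:** I took the rod from the fork and hooked the brass eye. I then raised the infuser in 1–2 mm steps. It met the keeper roof after a rise of about 45 mm. The wrist force went from about 4 N to 8.3 N there, so the hook pulled with roughly 6–7 N at most.
- **Getting out:** I lowered it about 3 mm, moved it about 30 mm out from under the keeper with no sideways resistance, and lifted it clear of the pot. Its underside was at an estimated 0.169 m, against the 0.14 m required.
- **Setting down:** I lowered it onto the tray at about 10 mm/s, unhooked the rod, and hung it back at the spot it came from.
- **Last checks:** In the final pictures the infuser is upright within about 10 mm of the tray's centre, judged by eye. The collar rests on the fork with the rod upright, and the jars, cup and timer show no visible shift. The open gripper is well above everything.

No check failed or disagreed. The rod pressed into the fork with a brief push of about 7 N both when gripped and when seated, because the pads swing as they close.

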